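Snap a test gauge into a water filter's quick coupler

ROBOT

A 6-joint arm with a two-finger parallel gripper is mounted at the origin on the work surface. World frame = base frame: x ahead of the robot, y to its left, z up, the work surface at z = 0. Lengths are in m, angles in rad, forces in N, time in s.
With the tool pointing down it reaches from about 0.225 to 0.725 m from the base axis. Payload 3.1 kg.
Tool frame: the origin (TCP) lies on the centre line of the jaws, within the pads' length; the fingertips stand 14 mm ahead of it and the grasp point (between the pads) lies 5 mm behind it; z points along the fingers, y is the direction in which the jaws open and shut (so a half turn about z gives the same grasp; the last joint's range is limited). The gripper opens to 85 mm and grips with 20 to 120 N. Pads are 22 mm wide; open, the fingers measure 114 mm over their backs; the gripper's body (76 mm by 85 mm) begins 54 mm behind the grasp point. The pads swing forward as they close: fully open they stand 13 mm farther back than shut.
Start: joints at [-1.311, 0.048, 0.099, 1.622, 0, 1.443], TCP at [0.199, -0.486, 0.219] pointing down, gripper open.
Joint ranges: [-2.91, 2.91], [-0.99, 1.94], [-1.21, 1.42], [-2.12, 2.29], [-1.49, 1.47], [-3.14, 3.14]. Speed limits (rad/s): [2.79, 2.79, 3.14, 3.14, 3.14, 3.14].

INTERFACE

Orientations are given as a unit quaternion [w, x, y, z].
In Python, from workcell import r gives the robot as it stands. The module is installed in compiled form; this text tells all that it offers.
- The arm moves only by the tool play_rows, never from a script. Its argument "increments" is a list of rows, each an object with "delta_pos": the shift along the world's x, y, z in cm, a list of three; "yaw": the turn about the world's z in degrees; "hand": the finger opening in cm, from 0 to 8.54. A call has 1 to 8 rows; each row is the pose to reach, as a shift and turn from the pose commanded when the call began; what a row does not reach only later rows make up. A row lasts 1/10 s, in which the tool goes at most 50 mm and 8.59 degrees, less where a joint would pass 70% of its speed; a pose out of reach is approached as far as the arm can. A call with a gripper value outside its range is refused whole. The fingers move at their own pace and stop on an object; "newtons" is the grip in N (left out, the last holds). Time passes only in rows, so rows that repeat a pose let the fingers close. It gives the time, the measured TCP pose, the force and the opening at its end, in the units of the state.
- r.get_state(): the state, without advancing time (a new reading comes with each control period).
- r.capture(name): name is "side" or "top"; returns the picture (400x640x3 uint8, red, green, blue); there is no depth.
- r.camera_info(name): a dict with "intrinsics" (3x3 intrinsics, pixels), "extrinsics" (4x4, takes a point from world to camera coordinates). Camera axes: x right, y down, z forward; pixel columns grow to the right and rows downward; lengths in m; the calibration is good to about 2 mm. A picture is of the moment at which its call begins. camera_info takes no time and is no camera call.
- r.hand_in(): hands the job in, once; it reports no verdict.
The state is a dict: "time_s": time; "qpos": joint angles; "joint_velocities": joint speeds; "joint_efforts": joint torques, N m; "tool_pos": TCP position; "eef_rot": TCP orientation; "contact_force": force on the tool from outside, world axes, zero at the start; "wrist_torque": the same for the moment, N m; "width": finger opening in m.
Only numpy, scipy, OpenCV 4.12 (cv2) and the standard library are available. Lean on these libraries where they do the work, as an engineer would, in place of code of your own. Each camera call takes 0.05 s, during which the arm holds its last target. There are 200 camera calls.

TASK

Pressure-test hook-up: pull back the spring sleeve of the water filter's test coupler so that the blanking plug comes free, put that plug in the open pocket of the gauge tray, and press the pressure gauge's stem fully home in the coupler until the sleeve springs forward and locks it. The filter stands on soft rubber mounts: never bear down on it (or on the coupler) with more than about 16 N. Leave everything else where it is.

Things in the scene. Friction and masses are not known exactly. Their poses are not given: they have to be found in the camera images.
- mouth (a point): Centre of the open end of the coupler, an upright steel quick coupler on the filter's white block; z up along its axis (vertical), 128 mm above the counter at rest, sinking with the mounts. Bore 22 mm diameter for the 20 mm stems, whose bevelled nose forgives about 2 mm off-centre. Body 30 mm diameter inside the sleeve.
- sleeve_mid (a point): Middle of the coupler's sleeve, on the axis; moves with it; 16 mm below the mouth when forward. Knurled steel barrel, 40 mm diameter, from 13 mm above to 13 mm below this point, and right under it a 50 mm diameter, 7 mm thick flange on which fingertips can bear.
- sleeve (a joint): How far the sleeve is pulled back, in m: 0 = forward (up), 0.009 = its stop. Back is straight DOWN. Spring 8 N at 0, 13 N at the stop. Before 0.008 the stem is let go and the valve spring lifts the blank 12 mm; it stays standing loose in the bore. The sleeve then stays back by itself (about 0.005) until a stem is pressed fully home, when it springs forward to 0 by itself.
- filter (a joint): How far the filter with its coupler is pressed down on its soft rubber mounts, in m; 0 at rest, 0.012 bottomed. It gives way some mm under every push, so the sleeve and the gauge must be pushed farther than their own travel.
- blank: Blanking plug, steel, 55 to 90 g: knurled round cap 28 mm diameter, 13 mm high, on a stem 20 mm in diameter reaching 22.5 mm below the cap. Origin on the axis at the cap's underside (shoulder), z up towards the cap's top. Starts locked in the coupler, shoulder on the mouth (up to 1 mm above it).
- gauge: Pressure gauge, steel, 145 to 235 g: round case 52 mm diameter, white dial on top, 10 to 36 mm above the origin, which lies on the axis at the shoulder (underside of the hex below the case). z up. Stem 20 mm diameter, 22.5 mm down from the shoulder. Starts stem down in a hole of the tray, shoulder on its top. The coupler resists from 12 mm above home, up to 14 N; home, its shoulder stops hard on the mouth, and let go it rests up to 1 mm above.
- pocket (a point): Centre of the floor of the open rectangular pocket in the gauge tray, 16 mm above the counter: 90 mm along this frame's x, 100 mm along its y, 26 mm deep, z up.
- tray: Gauge tray, dark grey with a black rim, fixed, 150 mm (x) by 272 mm (y); origin at the centre of its underside. Top 42 mm above the counter, rim 3 mm higher. From its centre the gauge's hole lies at x = -20, y = 75 mm, the spare adapter at 45, 20, an O-ring at about 52, 109, the pocket's centre at 0, -72.
- filter_base: Steel base rail of the water filter, fixed on the counter; origin at its underside, straight below the coupler. The coupler's white block, 76 (x) by 84 mm, top 70 mm above the counter, stands over it; the lying white cartridge, 69 mm thick, top at 95 mm, runs along +x from 56 to 314 mm. The rail reaches from x = -70 to 330 mm and is 110 mm wide.
- adapter: Bystander: small threaded steel adapter with a hex 27 mm over corners, no dial, standing in the other hole of the tray, 22 mm high above the tray's top; origin on its axis at the tray's top.
- oring_tray: Bystander: black O-ring, 30 mm, lying on the tray's top; origin at its underside.
- oring_a: Bystander: black O-ring, 40 mm, on the counter at the robot's right.
- oring_b: Bystander: black O-ring, 32 mm, on the counter at the robot's right.
- tape_roll: Bystander: white roll of thread tape, 52 mm diameter, 16 mm high, on the counter at the robot's right.
- wrench: Bystander: steel wrench lying on the counter at the robot's right.
- mug: Bystander: white mug, 80 mm diameter, 92 mm high, on the counter at the robot's left.
- bottle: Bystander: white bottle, 60 mm diameter, 170 mm high, on the counter at the robot's left.

How it is judged:
On the way, in this order (a step that is already met when the one before it is completed fails the run):
1. the sleeve is pulled back and the blanking plug is out of the coupler (value of joint sleeve above 0.0035 m and distance between blank and mouth above 0.03 m), for 0.2 s.
2. the gauge is home in the coupler and the sleeve has sprung forward (z of gauge in the frame of mouth below 0.002 m and horizontal distance between gauge and mouth below 0.0025 m and angle between the z axis of gauge and the z axis of mouth, either way round below 0.12 rad and angle between gauge's own z axis and vertical below 0.15 rad and value of joint sleeve below 0.0015 m), for 0.2 s.
At the end, for the whole second after the job is handed in: Gauge upright, at rest in the coupler: shoulder within 2 mm of the mouth in height, 2.5 mm sideways, tilt under 0.12 rad; sleeve forward within 1.5 mm; filter pressed down under 3 mm; blanking plug at rest in the tray pocket, its shoulder centre within 44 x 49 mm of the middle and under 30 mm up (all of step 2 and x of blank in the frame of pocket between -0.044 and 0.044 m and y of blank in the frame of pocket between -0.049 and 0.049 m and z of blank in the frame of pocket below 0.03 m and linear speed of each of blank, gauge below 0.02 m/s and value of joint filter below 0.003 m); the robot touches nothing.
It fails at once if the filter is pressed down more than 7.5 mm on its mounts (about 19 N) (value of joint filter above 0.0075 m).
It fails at once if the adapter or O-ring in the tray is moved by more than 25 mm (distance of any of adapter, oring_tray from where it was at the start of the episode above 0.025 m).
It fails at once if an O-ring, the tape roll or the wrench on the counter is moved by more than 25 mm (distance of any of oring_a, oring_b, tape_roll, wrench from where it was at the start of the episode above 0.025 m).
It fails at once if the mug or the bottle is moved by more than 25 mm (distance of any of mug, bottle from where it was at the start of the episode above 0.025 m).
It also fails if it takes over 72 s, if anything falls off the work surface, if the arm or the gripper's body presses on something with over 40 N, if the wrist force passes 120 N, or if a joint passes its speed limit or range.

## Working session

There is one attempt and no reset: what is moved stays moved. The work goes in short steps, Python scripts to look and compute and a tool call to move; the robot and the scene stay as the last step left them, time stands still between calls to the robot, and variables do not carry over. Pictures are saved under pics/ and viewed, about 8 in all and at most 12, crops included, and the job is handed in when it is done.

Besides the shell and the picture viewer there is one more tool, called after "Emit:" as name([rows], argument=value, ...), one row to a line, values as JSON. play_rows: Moves the arm, as the interface text tells. Its arguments: {"type":"object","properties":{"increments":{"type":"array","items":{"type":"object","properties":{"delta_pos":{"type":"array","items":{"type":"number"}},"yaw":{"type":"number"},"hand":{"type":"number"}}}},"newtons":{"type":"number"}},"required":["increments"]}

```bash
mkdir -p pics
cat > h.py <<'E'
import numpy as np,cv2
from workcell import r
def snap(cam,name):
    im=r.capture(cam); cv2.imwrite(f'pics/{name}.png',im[:,:,::-1]); return im
def ray(cam,uv):
    c=r.camera_info(cam);K=np.array(c['intrinsics']);E=np.array(c['extrinsics'])
    R,t=E[:3,:3],E[:3,3]; return -R.T@t, R.T@np.linalg.inv(K)@np.array([uv[0],uv[1],1.])
def onz(cam,uv,z):
    o,d=ray(cam,uv); return o+d*(z-o[2])/d[2]
def proj(cam,p):
    c=r.camera_info(cam);K=np.array(c['intrinsics']);E=np.array(c['extrinsics'])
    q=K@(E[:3,:3]@np.array(p)+E[:3,3]); return q[:2]/q[2]
def tri(a,ua,b,ub):
    o1,d1=ray(a,ua);o2,d2=ray(b,ub)
    s=np.linalg.lstsq(np.c_[d1,-d2],o2-o1,rcond=None)[0]
    p,q=o1+d1*s[0],o2+d2*s[1]; return (p+q)/2,np.linalg.norm(p-q)
E
python3 - <<'E'
from h import *
np.set_printoptions(precision=4,suppress=True)
snap('top','top0');snap('side','side0')
print(r.get_state())
for c in('top','side'):
    i=r.camera_info(c);print(c,np.array(i['intrinsics']),ray(c,(320,200)))
E
```

```text
{'time_s': 0.1, 'qpos': array([-1.3108,  0.0487,  0.0977,  1.622 ,  0.    ,  1.443 ]), 'joint_velocities': array([ 0.0006, -0.0033,  0.0034, -0.0006,  0.0006, -0.0002]), 'joint_efforts': array([  0.0044, -33.9851,  32.0936,   0.0158,  -0.    ,   0.    ]), 'tool_pos': array([ 0.1984, -0.4854,  0.2174]), 'eef_rot': array([-0.0011,  0.9813,  0.1927, -0.0001]), 'contact_force': array([0.1506, 0.8731, 0.0664]), 'wrist_torque': array([ 0.0502, -0.0232, -0.0264]), 'width': 0.08545390843814378}
top [[480.9214   0.     321.027 ]
 [  0.     480.9214 205.0958]
 [  0.       0.       1.    ]] (array([ 0.257 , -0.031 ,  1.5231]), array([ 0.2054, -0.0019, -0.9787]))
side [[386.7195   0.     314.4211]
 [  0.     386.7195 204.9233]
 [  0.       0.       1.    ]] (array([-0.0118, -0.8392,  0.8083]), array([ 0.4673,  0.6775, -0.5684]))
```

View pics/top0.png

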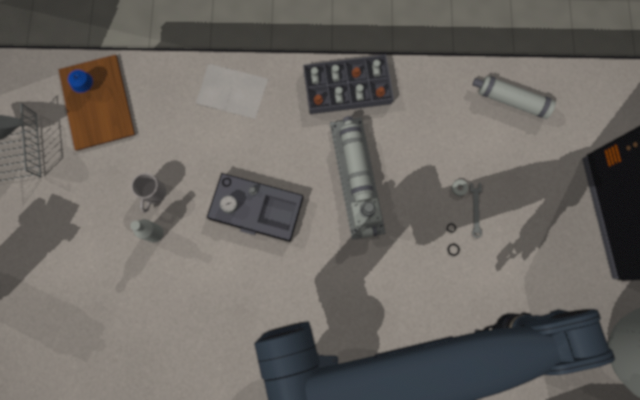

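View pics/side0.png

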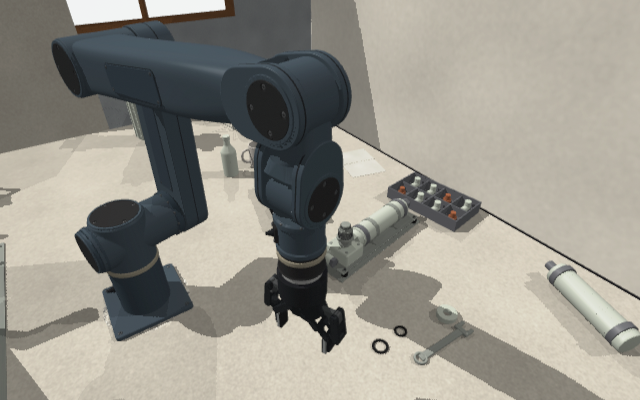

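The top view shows the coupler near (366,209), the gauge near (229,204) and the tray around (256,207). In the side view the coupler is near (347,235). Next I'll enlarge these areas.

Run:
```python
from h import *
t=cv2.imread('pics/top0.png');s=cv2.imread('pics/side0.png')
a=cv2.resize(t[165:250,200:310],None,fx=5,fy=5,interpolation=cv2.INTER_CUBIC)[:, :]
b=cv2.resize(t[180:240,335:400],None,fx=5,fy=5,interpolation=cv2.INTER_CUBIC)[:300,:250]
c=cv2.resize(s[210:270,320:370],None,fx=5,fy=5,interpolation=cv2.INTER_CUBIC)[:300,:250]
out=np.zeros((600,800,3),np.uint8);out[:425,:550]=a;out[:300,550:]=b;out[300:600,550:]=c
cv2.imwrite('pics/crop0.png',out)
```

```text
(no output)
```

View pics/crop0.png

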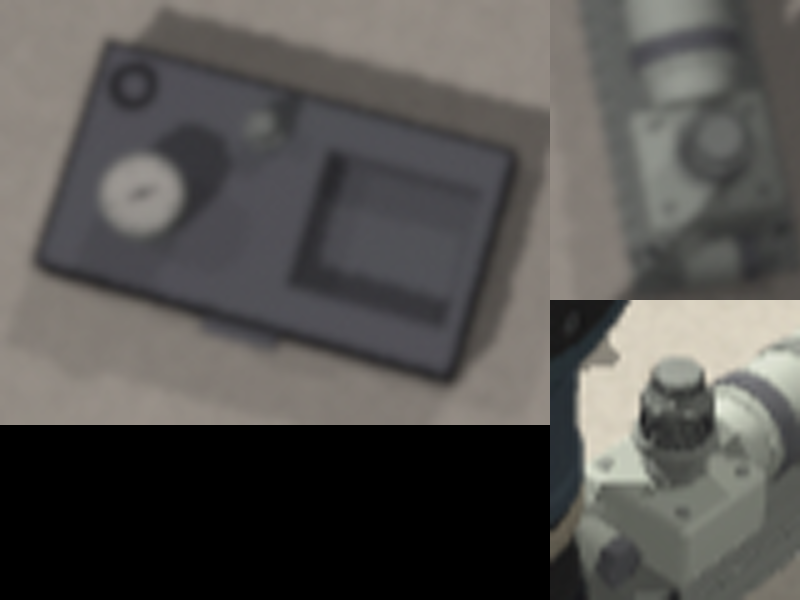

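The crop shows the dial centre at crop (142,193), the cap top at (720,141) in the top view and (680,373) in the side view. The tray rim corners are at (108,43), (515,150), (452,380) and (40,265).

Run:
```python
from h import *
np.set_printoptions(precision=4,suppress=True)
f=lambda p,o:((p[0]+.5)/5-.5+o[0],(p[1]+.5)/5-.5+o[1])
t=cv2.imread('pics/top0.png')
# dial by mask
g=t[165:250,200:310].max(2); m=(g>150).astype(np.uint8)
roi=np.zeros_like(m);roi[25:55,15:42]=m[25:55,15:42]
M=cv2.moments(roi,True);dc=(M['m10']/M['m00']+200,M['m01']/M['m00']+165)
print('dial',dc,M['m00'],onz('top',dc,.078),onz('top',f((142,193),(200,165)),.078))
ct=f((170,141),(335,180));cs=f((130,73),(320,210))
print('cap',onz('top',ct,.141),onz('side',cs,.141),tri('top',ct,'side',cs))
C=[onz('top',f(p,(200,165)),.045) for p in((108,43),(515,150),(452,380),(40,265))]
C=np.array(C);print(C)
c=C.mean(0)
ey=(C[0]+C[3]-C[1]-C[2]);ey/=np.linalg.norm(ey);ex=(C[0]+C[1]-C[2]-C[3]);ex/=np.linalg.norm(ex)
a=(np.arctan2(-ey[0],ey[1])+np.arctan2(ex[1],ex[0]))/2
print('tray',c,np.degrees(a),np.linalg.norm(C[0]-C[1]),np.linalg.norm(C[1]-C[2]))
R=np.array([[np.cos(a),-np.sin(a)],[np.sin(a),np.cos(a)]])
for n,p in dict(gauge=(-.02,.075),adapter=(.045,.02),oring=(.052,.109),pocket=(0,-.072)).items():print(n,c[:2]+R@p)
# cartridge axis: visible in top pic
A=onz('top',(350,128),.095);B=onz('top',(364,200),.095);print('cart dir',np.degrees(np.arctan2(*(A-B)[1::-1])),A,B)
mug=onz('top',(145,183),.09);print('mug',mug,'bottle',onz('top',(137,228),.17))
q=r.get_state()['eef_rot']
from scipy.spatial.transform import Rotation as Ro
X=Ro.from_quat(q[[1,2,3,0]]).as_matrix();print(X)
```

```text
dial (226.96875, 200.375) 32.0 [0.5547 0.2513 0.078 ] [0.5459 0.2477 0.078 ]
cap [ 0.526  -0.1763  0.141 ] [ 0.5286 -0.1817  0.141 ] (array([ 0.5288, -0.1779,  0.1378]), np.float64(0.004803574326754607))
[[0.6492 0.2807 0.045 ]
 [0.5838 0.0212 0.045 ]
 [0.4378 0.0569 0.045 ]
 [0.5058 0.3151 0.045 ]]
tray [0.5441 0.1685 0.045 ] -14.044383863640851 0.26761545339412884 0.15029715790856957
gauge [0.5429 0.2461]
adapter [0.5926 0.1769]
oring [0.621  0.2616]
pocket [0.5266 0.0986]
cart dir 10.63118881201245 [ 0.7884 -0.1242  0.095 ] [ 0.5589 -0.1673  0.095 ]
mug [0.6025 0.5021 0.09  ] bottle [0.4518 0.4838 0.17  ]
[[ 0.9257  0.3782 -0.0006]
 [ 0.3782 -0.9257  0.0021]
 [ 0.0003 -0.0021 -1.    ]]
```

Emit:
play_rows([
  {"delta_pos": [4, 4, 0], "yaw": -2, "hand": 8.5},
  {"delta_pos": [8, 8, 0], "yaw": -4, "hand": 8.5},
  {"delta_pos": [12, 11, 0], "yaw": -6, "hand": 8.5},
  {"delta_pos": [16, 15, 0], "yaw": -8, "hand": 8.5},
  {"delta_pos": [20, 18.5, 0], "yaw": -10, "hand": 8.5},
  {"delta_pos": [24, 22.5, 0], "yaw": -11.6, "hand": 8.5},
  {"delta_pos": [28, 26.5, 0], "yaw": -11.6, "hand": 8.5},
  {"delta_pos": [32.8, 30.7, 0], "yaw": -11.6, "hand": 8.5},
], newtons=20)

```text
time_s: 0.9
tool_pos: [0.4909, -0.2105, 0.2181]
eef_rot: [-0.0, 0.996, 0.093, -0.0]
contact_force: [0.6, -1.3, 0.8]
width: 0.085
```

Emit:
play_rows([
  {"delta_pos": [0, 0, 0], "yaw": 0, "hand": 8.5},
  {"delta_pos": [0, 0, -2], "yaw": 0, "hand": 8.5},
  {"delta_pos": [0, 0, -4], "yaw": 0, "hand": 8.5},
  {"delta_pos": [0, 0, -4], "yaw": 0, "hand": 8.5},
  {"delta_pos": [0, 0, -4], "yaw": 0, "hand": 8.5},
])

```text
time_s: 1.4
tool_pos: [0.4891, -0.2125, 0.178]
eef_rot: [-0.001, 0.996, 0.092, -0.001]
contact_force: [-0.7, 0.2, -0.1]
width: 0.0853
```

Run:
```python
from h import *
s=r.get_state();p=s['tool_pos'];print(s)
a=snap('side','s1');b=snap('top','t1')
print(proj('side',(.527,-.179,.141)),proj('top',(.527,-.179,.141)))
out=np.hstack([cv2.resize(a[160:290,270:420],(600,520),interpolation=3)[:,:,::-1]])
cv2.imwrite('pics/c1.png',out)
```

```text
{'time_s': 1.4, 'qpos': array([-5.35541748e-01,  6.60143523e-02,  3.74445581e-02,  1.54427647e+00,
       -1.57314570e-04,  2.42128261e+00]), 'joint_velocities': array([-2.68288963e-03, -1.33408122e-02,  3.92344228e-02, -8.62516642e-04,
       -3.50939940e-05,  6.20151443e-04]), 'joint_efforts': array([ 1.29461456e-01, -3.38114619e+01,  3.12401962e+01,  2.17152812e-02,
        5.61719658e-03, -1.84207711e-03]), 'tool_pos': array([ 0.48909025, -0.21248772,  0.17795157]), 'eef_rot': array([-5.38483618e-04,  9.95735085e-01,  9.22528204e-02, -8.75663474e-04]), 'contact_force': array([-0.68271896,  0.18902851, -0.13209235]), 'wrist_torque': array([-1.77433343e-05,  1.96049229e-02,  2.92682117e-02]), 'width': 0.08532956045650537}
[344.54897253 223.91334041] [369.50967216 207.47780363]
```

View pics/c1.png

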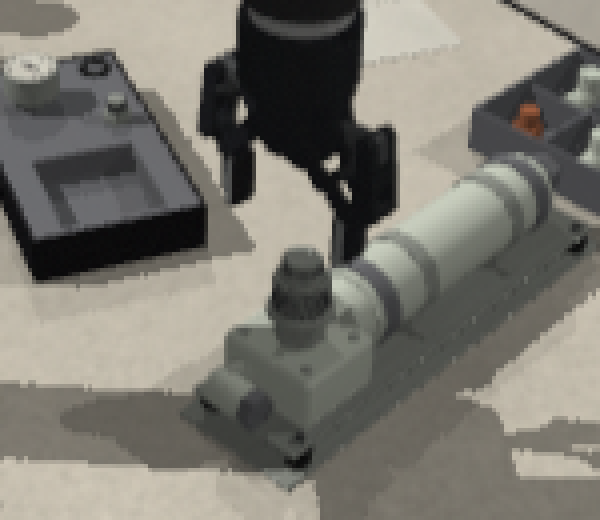

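Emit:
play_rows([
  {"delta_pos": [2, 1.7, 0], "yaw": 0, "hand": 8.5},
  {"delta_pos": [3.75, 3.35, 0], "yaw": 0, "hand": 8.5},
  {"delta_pos": [3.75, 3.35, 0], "yaw": 0, "hand": 8.5},
  {"delta_pos": [3.75, 3.35, 0], "yaw": 0, "hand": 6.5},
  {"delta_pos": [3.75, 3.35, 0], "yaw": 0, "hand": 6.5},
  {"delta_pos": [3.75, 3.35, 0], "yaw": 0, "hand": 6.5},
])

```text
time_s: 2.1
tool_pos: [0.5271, -0.1797, 0.1789]
eef_rot: [0.0, 0.996, 0.092, 0.0]
contact_force: [-0.1, 0.3, 1.1]
width: 0.0647
```

Run:
```python
from h import *
s=r.get_state();print(s['tool_pos'],s['width'],s['contact_force'])
a=snap('side','s2');b=snap('top','t2')
print(proj('side',s['tool_pos']),proj('top',s['tool_pos']))
out=np.hstack([cv2.resize(a[150:260,290:400],(440,440),interpolation=3)[:,:,::-1],cv2.resize(b[165:250,325:410],(360,440),interpolation=3)[:,:,::-1]])
cv2.imwrite('pics/c2.png',out)
```

```text
[ 0.52710923 -0.17966974  0.17894174] 0.06467888458450707 [-0.12931532  0.29956021  1.14707296]
[345.27771093 213.0820121 ] [371.15396531 204.91424762]
```

View pics/c2.png

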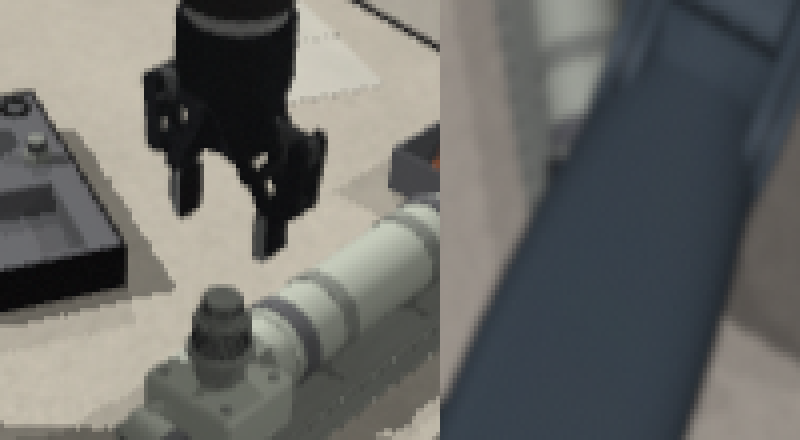

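Run:
```python
from h import *
p=r.get_state()['tool_pos']
y=np.array([-.184,.983,0]);x=np.array([.983,.184,0])
for z in(.165,.178,.19):
  for s in(1,-1):
    for w in(.0,): 
      for d in (-.011,.011): print(z,s,d,proj('side',[p[0],p[1],z]+s*.0325*y+d*x))
```

```text
0.165 1 -0.011 [333.66951269 213.80348994]
0.165 1 0.011 [339.02908891 210.51052316]
0.165 -1 -0.011 [351.31955125 224.05544183]
0.165 -1 0.011 [356.66293169 220.52133433]
0.178 1 -0.011 [333.77811635 210.030031  ]
0.178 1 0.011 [339.17372145 206.75780193]
0.178 -1 -0.011 [351.56096404 220.21764427]
0.178 -1 0.011 [356.9399772  216.70406266]
0.19 1 -0.011 [333.87973161 206.49938534]
0.19 1 0.011 [339.30902605 203.24710893]
0.19 -1 -0.011 [351.7869552  216.62500818]
0.19 -1 0.011 [357.19928121 213.13124211]
```

Emit:
play_rows([
  {"delta_pos": [0, 0, -2], "yaw": 0, "hand": 6.5},
  {"delta_pos": [0, 0, -4], "yaw": 0, "hand": 6.5},
  {"delta_pos": [0, 0, -5], "yaw": 0, "hand": 6.5},
  {"delta_pos": [0, 0, -5], "yaw": 0, "hand": 6.5},
  {"delta_pos": [0, 0, -5], "yaw": 0, "hand": 6.5},
])

```text
time_s: 2.7
tool_pos: [0.5275, -0.1791, 0.1289]
eef_rot: [0.0, 0.996, 0.092, 0.0]
contact_force: [0.5, -0.6, -0.4]
width: 0.0648
```

Run:
```python
from h import *
s=r.get_state();print(s['tool_pos'],s['width'],s['contact_force'])
a=snap('side','s3')
cv2.imwrite('pics/c3.png',cv2.resize(a[170:270,300:400],(700,700)[:2],interpolation=3)[:600,:,::-1])
```

```text
[ 0.52745409 -0.1790998   0.12888865] 0.06475854504696711 [ 0.50549876 -0.57020851 -0.43907314]
```

View pics/c3.png

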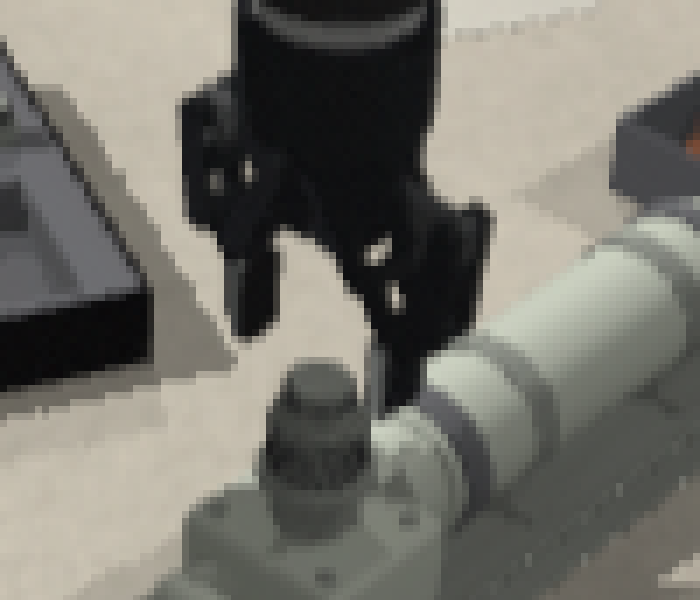

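Run:
```python
from h import *
print('start',proj('side',(.1984,-.4854,.2174)),proj('side',(.1984,-.4854,.217+.1)),proj('side',(.1984,-.4854,.217-.014)))
j=np.array([.378,-.926,0])*.0427
print([proj('side',np.array([.1984,-.4854,.2034])+s*j) for s in(1,-1)])
print('c1',proj('side',(.489,-.2125,.178)))
s=cv2.imread('pics/side0.png');cv2.imwrite('pics/c4.png',cv2.resize(s[230:380,230:380],(600,600),interpolation=3))
```

```text
start [303.61172443 344.40612749] [302.25093004 306.67729952] [303.7895322  349.33595301]
[array([324.04695426, 361.3720514 ]), array([284.64817592, 337.70548962])]
c1 [341.36891993 224.38527535]
```

View pics/c4.png

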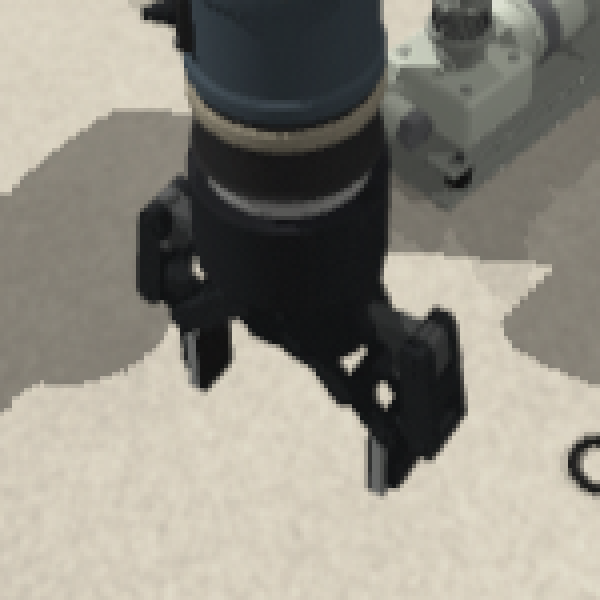

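Emit:
play_rows([
  {"delta_pos": [0, 0, -0.5], "yaw": 0, "hand": 6.5},
  {"delta_pos": [0, 0, -1], "yaw": 0, "hand": 6.5},
  {"delta_pos": [0, 0, -1], "yaw": 0, "hand": 6.5},
  {"delta_pos": [0, 0, -1], "yaw": 0, "hand": 6.5},
])

```text
time_s: 3.15
tool_pos: [0.5273, -0.1788, 0.1183]
eef_rot: [-0.0, 0.996, 0.093, -0.0]
contact_force: [-0.6, 0.2, 0.9]
width: 0.0647
```

Emit:
play_rows([
  {"delta_pos": [0, 0, 0], "yaw": 0, "hand": 4.5},
  {"delta_pos": [0, 0, 0], "yaw": 0, "hand": 3.5},
  {"delta_pos": [0, 0, 0], "yaw": 0, "hand": 3.5},
  {"delta_pos": [0, 0, 0], "yaw": 0, "hand": 3.5},
  {"delta_pos": [0, 0, 0], "yaw": 0, "hand": 3.5},
])

```text
time_s: 3.65
tool_pos: [0.5275, -0.1789, 0.1186]
eef_rot: [0.0, 0.996, 0.093, 0.0]
contact_force: [-0.7, 1.2, 1.2]
width: 0.0347
```

Emit:
play_rows([
  {"delta_pos": [0, 0, 0], "yaw": 0, "hand": 2.5},
  {"delta_pos": [0, 0, 0], "yaw": 0, "hand": 2.2},
  {"delta_pos": [0, 0, 0], "yaw": 0, "hand": 2.2},
  {"delta_pos": [0, 0, 0], "yaw": 0, "hand": 2.2},
])

```text
time_s: 4.05
tool_pos: [0.5275, -0.1787, 0.1185]
eef_rot: [-0.0, 0.996, 0.093, 0.0]
contact_force: [0.2, 0.4, 1.0]
width: 0.0268
```

Run:
```python
from h import *
s=r.get_state();print(s['tool_pos'],s['width'],s['contact_force'])
a=snap('side','s5')
cv2.imwrite('pics/c5.png',cv2.resize(a[170:270,300:400],(600,600),interpolation=3)[:,:,::-1])
```

```text
[ 0.52745581 -0.17874154  0.11854687] 0.02679246368871168 [0.16474553 0.40096501 1.02254173]
```

View pics/c5.png

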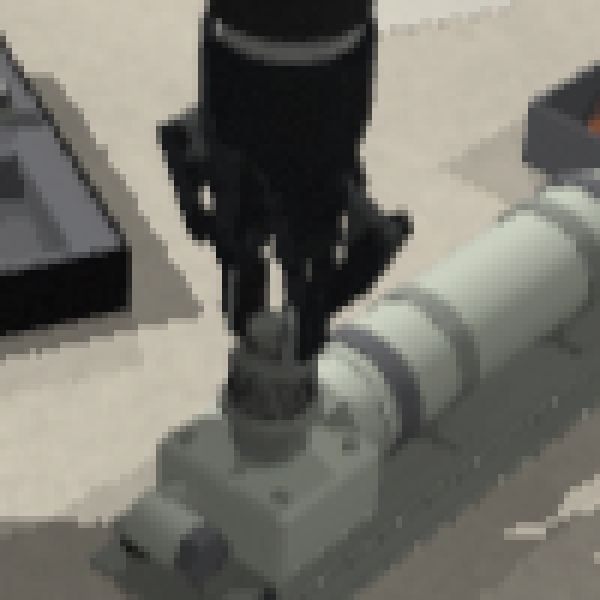

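Emit:
play_rows([
  {"delta_pos": [0, 0, 0], "yaw": 0, "hand": 6.2},
  {"delta_pos": [0, 0, 0], "yaw": 0, "hand": 6.2},
  {"delta_pos": [0, 0, 0], "yaw": 0, "hand": 6.2},
  {"delta_pos": [0, 0, 0], "yaw": 0, "hand": 6.2},
  {"delta_pos": [0, 0, 0], "yaw": 0, "hand": 6.2},
  {"delta_pos": [0, 0, -0.5], "yaw": 0, "hand": 6.2},
  {"delta_pos": [0, 0, -1], "yaw": 0, "hand": 6.2},
  {"delta_pos": [0, 0, -1], "yaw": 0, "hand": 6.2},
])

```text
time_s: 4.9
tool_pos: [0.5267, -0.1785, 0.1071]
eef_rot: [-0.001, 0.996, 0.093, -0.001]
contact_force: [-0.1, 0.3, -0.4]
width: 0.0619
```

Emit:
play_rows([
  {"delta_pos": [0, 0, -0.4], "yaw": 0, "hand": 6.2},
  {"delta_pos": [0, 0, -0.8], "yaw": 0, "hand": 6.2},
  {"delta_pos": [0, 0, -0.8], "yaw": 0, "hand": 6.2},
])

```text
time_s: 5.2
tool_pos: [0.527, -0.1787, 0.0996]
eef_rot: [-0.0, 0.996, 0.093, -0.001]
contact_force: [-0.3, 0.0, -0.4]
width: 0.0623
```

Emit:
play_rows([
  {"delta_pos": [0, 0, 0], "yaw": 0, "hand": 4.4},
  {"delta_pos": [0, 0, 0], "yaw": 0, "hand": 3.6},
  {"delta_pos": [0, 0, 0], "yaw": 0, "hand": 3.6},
  {"delta_pos": [0, 0, 0], "yaw": 0, "hand": 3.6},
  {"delta_pos": [0, 0, 0], "yaw": 0, "hand": 3.6},
])

```text
time_s: 5.7
tool_pos: [0.5273, -0.1779, 0.1005]
eef_rot: [-0.001, 0.996, 0.093, -0.0]
contact_force: [-0.2, 4.7, 0.5]
width: 0.0393
```

Emit:
play_rows([
  {"delta_pos": [0, 0.08, 0], "yaw": 0, "hand": 3.4},
  {"delta_pos": [0, 0.08, 0], "yaw": 0, "hand": 3.4},
  {"delta_pos": [0, 0.08, 0], "yaw": 0, "hand": 3.4},
  {"delta_pos": [0, 0.08, -0.3], "yaw": 0, "hand": 3.4},
  {"delta_pos": [0, 0.08, -0.6], "yaw": 0, "hand": 3.4},
  {"delta_pos": [0, 0.08, -0.8], "yaw": 0, "hand": 3.4},
  {"delta_pos": [0, 0.08, -0.8], "yaw": 0, "hand": 3.4},
], newtons=50)

```text
time_s: 6.4
tool_pos: [0.5274, -0.1779, 0.0934]
eef_rot: [-0.0, 0.996, 0.093, 0.0]
contact_force: [-2.9, 5.0, 4.6]
width: 0.0377
```

Emit:
play_rows([
  {"delta_pos": [0, 0, -0.15], "yaw": 0, "hand": 3.4},
  {"delta_pos": [0, 0, -0.3], "yaw": 0, "hand": 3.4},
  {"delta_pos": [0, 0, -0.3], "yaw": 0, "hand": 3.4},
  {"delta_pos": [0, 0, -0.3], "yaw": 0, "hand": 3.4},
])

```text
time_s: 6.8
tool_pos: [0.5274, -0.1779, 0.0913]
eef_rot: [-0.0, 0.996, 0.093, 0.0]
contact_force: [-4.8, 5.8, 9.3]
width: 0.0379
```

Run:
```python
from h import *
a=snap('side','s6')
for i in range(4):
    s=r.get_state();print(s['tool_pos'],s['width'],s['contact_force']);r.capture('side')
cv2.imwrite('pics/c6.png',cv2.resize(a[190:260,310:390],(640,560),interpolation=3)[:,:,::-1])
```

```text
[ 0.52739846 -0.17787666  0.09135462] 0.03766150193569066 [-5.00800291  5.89365258  8.58657234]
[ 0.52739388 -0.1778993   0.09138121] 0.03737606509308342 [-4.176108    6.15048188  8.90680749]
[ 0.5273597  -0.17789799  0.09134736] 0.037297210447396756 [-3.73587383  5.90953956  8.43820475]
[ 0.52740099 -0.17789492  0.09136818] 0.03789708333713304 [-3.84673787  6.30532592  8.2805374 ]
```

View pics/c6.png

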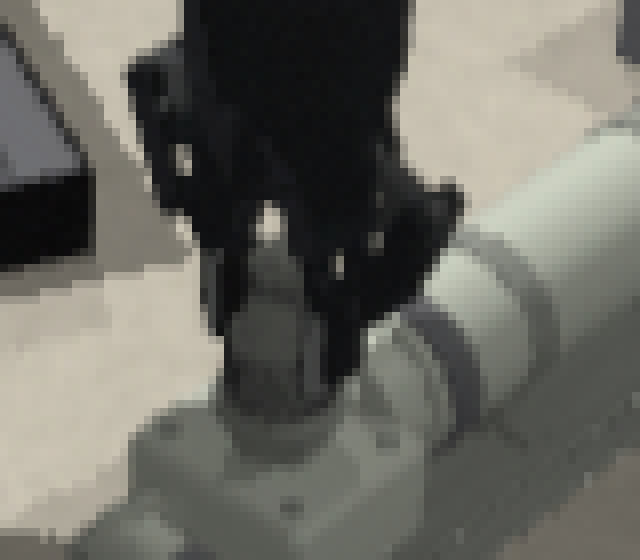

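Emit:
play_rows([
  {"delta_pos": [0, 0, -0.15], "yaw": 0, "hand": 3.4},
  {"delta_pos": [0, 0, -0.3], "yaw": 0, "hand": 3.4},
  {"delta_pos": [0, 0, -0.3], "yaw": 0, "hand": 3.4},
  {"delta_pos": [0, 0, -0.3], "yaw": 0, "hand": 3.4},
])

```text
time_s: 7.45
tool_pos: [0.5274, -0.1779, 0.0891]
eef_rot: [0.0, 0.996, 0.093, 0.0]
contact_force: [-4.9, 6.6, 11.3]
width: 0.0376
```

Emit:
play_rows([
  {"delta_pos": [0, 0, -0.1], "yaw": 0, "hand": 3.4},
  {"delta_pos": [0, 0, -0.15], "yaw": 0, "hand": 3.4},
  {"delta_pos": [0, 0, -0.15], "yaw": 0, "hand": 3.4},
])

```text
time_s: 7.75
tool_pos: [0.5274, -0.1779, 0.0877]
eef_rot: [0.0, 0.996, 0.093, 0.001]
contact_force: [-6.0, 5.7, 12.0]
width: 0.0375
```

Emit:
play_rows([
  {"delta_pos": [0, 0, -0.1], "yaw": 0, "hand": 3.4},
  {"delta_pos": [0, 0, -0.15], "yaw": 0, "hand": 3.4},
  {"delta_pos": [0, 0, -0.15], "yaw": 0, "hand": 3.4},
])

```text
time_s: 8.05
tool_pos: [0.5274, -0.1779, 0.0867]
eef_rot: [0.0, 0.996, 0.093, 0.001]
contact_force: [-6.2, 7.4, 14.1]
width: 0.0377
```

Run:
```python
from h import *
b=cv2.imread('pics/s6.png',0)
a=cv2.cvtColor(snap('side','s7'),cv2.COLOR_RGB2GRAY)
print(b[208:232,339:348]);print(a[208:232,339:348]);print(r.get_state()['contact_force'],r.get_state()['tool_pos'])
```

```text
[[ 17  16  17  21  24  15  15  16  16]
 [ 15  15  16  14  22  21  17  16  16]
 [ 16  14  16  16  20  24  21  16  15]
 [ 15  15  15  16  18  25  24  20  17]
 [ 15  15  17  17  22  24  25  24  16]
 [ 16  17  17  20  21  21  19  20  18]
 [ 16  15  18  18  19  22  21  22  20]
 [ 19  23  22  36 111  51  25  25  22]
 [ 21  21  24  55 172 150  51  24  23]
 [ 23  19  31  96 192 185  88  24  24]
 [ 22  21  53 150 191 184 103  23  23]
 [ 18  21  44 121 160 140  87  23  23]
 [ 19  17  30  69 107  86  83  24  24]
 [ 19  21  54  79  78  79  82  28  24]
 [ 16  26  65  70  70  71  79  64  39]
 [ 14  23  56  65  64  65  72  70  49]
 [ 14  22  40  60  66  65  67  65  59]
 [ 14  18  35  51  60  57  61  61  59]
 [ 13  20  44  45  51  48  52  52  54]
 [ 14  28  58  57  58  53  52  47  54]
 [ 16  44  63  65  65  64  63  60  53]
 [ 52  58  63  65  66  69  69  67  53]
 [ 64  62  64  64  65  68  69  69  58]
 [ 62  60  62  64  66  68  68  69  56]]
[[ 20  18  19  20  17  17  15  15  16]
 [ 20  16  17  19  22  17  16  16  15]
 [ 16  17  17  16  23  16  16  15  16]
 [ 16  15  14  17  23  20  18  18  17]
 [ 16  14  17  16  22  25  20  15  18]
 [ 16  16  17  17  19  25  24  20  17]
 [ 17  15  16  16  18  22  24  24  16]
 [ 15  16  16  15  22  22  22  21  17]
 [ 16  19  22  19  48  24  25  23  20]
 [ 17  19  23  49 153 113  24  25  25]
 [ 25  20  32  97 191 168  52  25  25]
 [ 25  23  69 167 191 158  74  24  24]
 [ 20  23  65 153 141 107  66  25  25]
 [ 20  23  55  94  79  79  58  24  25]
 [ 18  24  66  79  78  80  71  21  27]
 [ 15  24  62  72  71  71  70  41  29]
 [ 14  21  50  64  65  65  65  58  35]
 [ 13  20  42  55  61  61  67  65  48]
 [ 13  18  35  47  51  52  56  57  54]
 [ 14  21  45  46  48  53  47  49  53]
 [ 15  33  59  57  59  62  59  54  60]
 [ 19  47  63  65  67  68  68  65  69]
 [ 34  57  64  65  67  69  69  70  64]
 [ 57  61  64  66  66  72  69  67  54]]
[-6.97713031  5.17262719 13.77683091] [ 0.5274401  -0.17790059  0.08671313]
```

Emit:
play_rows([
  {"delta_pos": [0, 0, -0.05], "yaw": 0, "hand": 3.4},
  {"delta_pos": [0, 0, -0.1], "yaw": 0, "hand": 3.4},
  {"delta_pos": [0, 0, -0.1], "yaw": 0, "hand": 3.4},
])

```text
time_s: 8.4
tool_pos: [0.5275, -0.1779, 0.0861]
eef_rot: [0.0, 0.996, 0.093, 0.001]
contact_force: [-7.3, 6.0, 15.8]
width: 0.0379
```

Run:
```python
from h import *
a=cv2.cvtColor(snap('side','s8'),cv2.COLOR_RGB2GRAY)
print(a[208:232,339:348]);print(r.get_state()['contact_force'],r.get_state()['tool_pos'])
```

```text
[[ 18  17  18  21  15  16  17  15  16]
 [ 19  16  17  21  20  15  16  16  16]
 [ 16  16  14  16  24  15  17  17  18]
 [ 16  14  17  17  25  20  17  17  17]
 [ 15  16  16  17  22  26  21  16  17]
 [ 16  17  17  17  20  25  24  20  16]
 [ 16  14  16  15  18  22  24  24  14]
 [ 16  16  16  16  17  24  19  20  16]
 [ 16  18  21  20  46  23  21  22  22]
 [ 17  18  23  39 120  82  24  24  25]
 [ 26  20  23  69 175 155  51  24  25]
 [ 25  24  66 160 191 169  74  24  23]
 [ 21  23  65 152 143 122  66  24  24]
 [ 19  22  48  91  80  79  58  27  25]
 [ 18  25  58  80  79  79  71  21  25]
 [ 15  25  64  71  70  71  70  41  26]
 [ 13  21  54  64  65  65  65  59  35]
 [ 12  20  42  56  66  67  66  65  47]
 [ 14  19  35  47  56  57  62  57  54]
 [ 13  19  41  46  47  51  52  47  54]
 [ 14  26  57  57  59  56  59  54  60]
 [ 17  45  63  66  66  65  68  64  65]
 [ 34  57  64  66  68  69  69  68  60]
 [ 57  62  65  66  64  68  67  71  53]]
[-7.50925715  6.10668638 15.18936207] [ 0.52747952 -0.1779129   0.08615514]
```

Run:
```python
from h import *
I=[cv2.imread(f'pics/{n}.png',0) for n in('s3','s5','s6','s7','s8')]
for y in range(214,250): print(y,[list(i[y,342:346]) for i in I])
```

```text
214 [[np.uint8(192), np.uint8(190), np.uint8(190), np.uint8(191)], [np.uint8(16), np.uint8(16), np.uint8(62), np.uint8(189)], [np.uint8(18), np.uint8(19), np.uint8(22), np.uint8(21)], [np.uint8(16), np.uint8(17), np.uint8(22), np.uint8(23)], [np.uint8(15), np.uint8(17), np.uint8(22), np.uint8(23)]]
215 [[np.uint8(189), np.uint8(187), np.uint8(188), np.uint8(190)], [np.uint8(17), np.uint8(16), np.uint8(60), np.uint8(191)], [np.uint8(36), np.uint8(111), np.uint8(51), np.uint8(25)], [np.uint8(14), np.uint8(21), np.uint8(22), np.uint8(21)], [np.uint8(15), np.uint8(17), np.uint8(23), np.uint8(18)]]
216 [[np.uint8(189), np.uint8(188), np.uint8(188), np.uint8(188)], [np.uint8(17), np.uint8(16), np.uint8(60), np.uint8(189)], [np.uint8(55), np.uint8(172), np.uint8(150), np.uint8(51)], [np.uint8(18), np.uint8(47), np.uint8(24), np.uint8(24)], [np.uint8(20), np.uint8(46), np.uint8(23), np.uint8(20)]]
217 [[np.uint8(191), np.uint8(190), np.uint8(189), np.uint8(187)], [np.uint8(14), np.uint8(17), np.uint8(72), np.uint8(187)], [np.uint8(96), np.uint8(192), np.uint8(185), np.uint8(88)], [np.uint8(4
[... 8914 characters left out ...]
), np.uint8(67), np.uint8(67)], [np.uint8(66), np.uint8(67), np.uint8(67), np.uint8(66)]]
248 [[np.uint8(100), np.uint8(100), np.uint8(101), np.uint8(105)], [np.uint8(101), np.uint8(101), np.uint8(101), np.uint8(104)], [np.uint8(83), np.uint8(83), np.uint8(96), np.uint8(94)], [np.uint8(80), np.uint8(76), np.uint8(75), np.uint8(69)], [np.uint8(76), np.uint8(75), np.uint8(69), np.uint8(70)]]
249 [[np.uint8(109), np.uint8(109), np.uint8(109), np.uint8(110)], [np.uint8(109), np.uint8(109), np.uint8(110), np.uint8(110)], [np.uint8(102), np.uint8(102), np.uint8(111), np.uint8(110)], [np.uint8(88), np.uint8(87), np.uint8(100), np.uint8(97)], [np.uint8(86), np.uint8(85), np.uint8(83), np.uint8(96)]]
```

Emit:
play_rows([
  {"delta_pos": [0, 0, 0.25], "yaw": 0, "hand": 3.4},
  {"delta_pos": [0, 0, 0.5], "yaw": 0, "hand": 3.4},
  {"delta_pos": [0, 0, 0.5], "yaw": 0, "hand": 4.5},
  {"delta_pos": [0, 0, 0.5], "yaw": 0, "hand": 6.2},
  {"delta_pos": [0, 0, 0.5], "yaw": 0, "hand": 6.2},
  {"delta_pos": [0, 0, 0.5], "yaw": 0, "hand": 6.2},
  {"delta_pos": [0, 0, 0.5], "yaw": 0, "hand": 6.2},
], newtons=20)

```text
time_s: 9.15
tool_pos: [0.5273, -0.1784, 0.087]
eef_rot: [0.0, 0.996, 0.092, -0.0]
contact_force: [-0.2, -0.4, 0.4]
width: 0.0619
```

Run:
```python
from h import *
a=cv2.cvtColor(snap('side','s9'),cv2.COLOR_RGB2GRAY)
for y in range(206,246): print(y,a[y,342:347].tolist(),end=' ')
print(r.get_state()['contact_force'],r.get_state()['tool_pos'],r.get_state()['width'])
```

```text
206 [16, 16, 16, 16, 15] 207 [16, 15, 16, 17, 15] 208 [21, 22, 17, 17, 17] 209 [22, 25, 17, 16, 17] 210 [16, 21, 17, 16, 16] 211 [16, 20, 22, 16, 17] 212 [16, 19, 24, 21, 17] 213 [16, 17, 25, 25, 20] 214 [17, 17, 24, 25, 23] 215 [17, 20, 26, 22, 20] 216 [148, 112, 25, 23, 23] 217 [192, 173, 114, 51, 25] 218 [176, 161, 115, 81, 46] 219 [122, 106, 81, 86, 78] 220 [79, 79, 80, 80, 84] 221 [88, 79, 79, 81, 80] 222 [82, 71, 72, 72, 71] 223 [62, 66, 66, 66, 67] 224 [51, 61, 56, 62, 62] 225 [47, 56, 48, 52, 53] 226 [58, 61, 53, 53, 49] 227 [67, 67, 64, 64, 62] 228 [70, 68, 69, 70, 70] 229 [68, 66, 69, 69, 70] 230 [65, 68, 75, 75, 77] 231 [65, 69, 73, 73, 74] 232 [65, 68, 69, 68, 69] 233 [67, 73, 72, 70, 72] 234 [61, 62, 61, 62, 61] 235 [51, 48, 54, 57, 49] 236 [47, 43, 53, 57, 48] 237 [47, 44, 49, 58, 53] 238 [48, 48, 48, 52, 56] 239 [48, 50, 49, 49, 57] 240 [47, 43, 44, 49, 48] 241 [59, 56, 55, 59, 56] 242 [68, 67, 67, 69, 69] 243 [67, 69, 69, 70, 70] 244 [65, 66, 68, 69, 67] 245 [66, 67, 67, 67, 67] [ 0.56586703 -0.06859354 -0.40026099] [ 0.52734135 -0.17835984  0.08708299] 0.06198042645713635
```

Emit:
play_rows([
  {"delta_pos": [0, 0, 1.5], "yaw": 0, "hand": 6.2},
  {"delta_pos": [0, 0, 3], "yaw": 0, "hand": 6.2},
  {"delta_pos": [0, 0, 4], "yaw": 8, "hand": 6.2},
  {"delta_pos": [0, 0, 4], "yaw": 16, "hand": 6.2},
  {"delta_pos": [0, 0, 4], "yaw": 24, "hand": 6.2},
  {"delta_pos": [0, 0, 4], "yaw": 32, "hand": 6.2},
  {"delta_pos": [0, 0, 4], "yaw": 40, "hand": 6.2},
  {"delta_pos": [0, 0, 4], "yaw": 48, "hand": 6.2},
])

```text
time_s: 10.0
tool_pos: [0.5284, -0.1786, 0.1298]
eef_rot: [0.001, 0.871, 0.492, 0.001]
contact_force: [-1.3, -0.3, 1.2]
width: 0.0617
```

Emit:
play_rows([
  {"delta_pos": [0, 0, 0], "yaw": 8, "hand": 6.2},
  {"delta_pos": [0, 0, 0], "yaw": 16, "hand": 6.2},
  {"delta_pos": [0, 0, 0], "yaw": 24, "hand": 6.2},
  {"delta_pos": [0, 0, 0], "yaw": 32, "hand": 6.2},
  {"delta_pos": [0, 0, 0], "yaw": 40, "hand": 5},
  {"delta_pos": [0, 0, 0], "yaw": 42, "hand": 4},
  {"delta_pos": [0, 0, 0], "yaw": 42, "hand": 3.5},
  {"delta_pos": [0, 0, 0], "yaw": 42, "hand": 3.2},
])

```text
time_s: 10.8
tool_pos: [0.5281, -0.1784, 0.129]
eef_rot: [0.001, 0.639, 0.769, 0.0]
contact_force: [-0.0, -0.4, -0.7]
width: 0.0322
```

Emit:
play_rows([
  {"delta_pos": [0, 0, 0], "yaw": 0, "hand": 2.8},
  {"delta_pos": [0, 0, 0], "yaw": 0, "hand": 2.4},
  {"delta_pos": [0, 0, 0], "yaw": 0, "hand": 2.2},
  {"delta_pos": [0, 0, 0], "yaw": 0, "hand": 2.2},
  {"delta_pos": [0, 0, 0], "yaw": 0, "hand": 2.2},
])

```text
time_s: 11.3
tool_pos: [0.5281, -0.1783, 0.128]
eef_rot: [0.001, 0.639, 0.769, 0.0]
contact_force: [1.3, 0.2, 1.6]
width: 0.027
```

Emit:
play_rows([
  {"delta_pos": [0, 0, 0], "yaw": 0, "hand": 2.2},
  {"delta_pos": [0, 0, 1], "yaw": 0, "hand": 2.2},
  {"delta_pos": [0, 0, 2.5], "yaw": 0, "hand": 2.2},
  {"delta_pos": [0, 0, 4.5], "yaw": 0, "hand": 2.2},
  {"delta_pos": [0, 1, 5], "yaw": 0, "hand": 2.2},
  {"delta_pos": [0, 2, 5], "yaw": -2, "hand": 2.2},
  {"delta_pos": [0, 4, 5], "yaw": -5, "hand": 2.2},
  {"delta_pos": [0, 8, 5], "yaw": -10, "hand": 2.2},
], newtons=35)

```text
time_s: 12.1
tool_pos: [0.5267, -0.0987, 0.1772]
eef_rot: [-0.0, 0.706, 0.709, -0.001]
contact_force: [0.2, -0.3, -1.2]
width: 0.0263
```

Emit:
play_rows([
  {"delta_pos": [0, 4, 0], "yaw": -5, "hand": 2.2},
  {"delta_pos": [0, 8, 0], "yaw": -10, "hand": 2.2},
  {"delta_pos": [0, 12, 0], "yaw": -15, "hand": 2.2},
  {"delta_pos": [0, 16, 0], "yaw": -15, "hand": 2.2},
  {"delta_pos": [-0.1, 19.7, 0], "yaw": -15, "hand": 2.2},
  {"delta_pos": [-0.1, 19.7, 0], "yaw": -15, "hand": 2.2},
  {"delta_pos": [-0.1, 19.7, 0], "yaw": -15, "hand": 2.2},
])

```text
time_s: 12.8
tool_pos: [0.5254, 0.0998, 0.1773]
eef_rot: [-0.0, 0.789, 0.614, -0.001]
contact_force: [0.9, -0.5, -0.8]
width: 0.0256
```

Run:
```python
from h import *
s=r.get_state();print(s['tool_pos'],s['width'],s['contact_force'])
a=snap('side','s10')
cv2.imwrite('pics/c10.png',cv2.resize(a[130:270,230:390],(640,560),interpolation=3)[:,:,::-1])
```

```text
[0.52540408 0.09982255 0.17729684] 0.025641635067966122 [ 0.92411457 -0.47456738 -0.77465399]
```

View pics/c10.png

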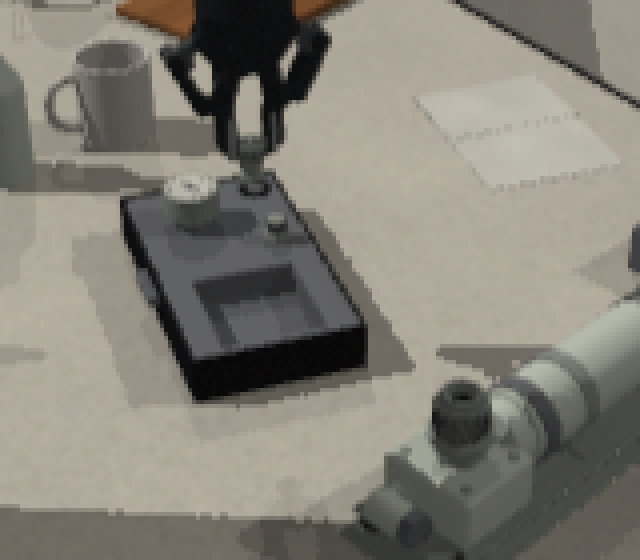

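The blank is held at crop (250,150), the coupler bore is open at (463,393), and the pocket is empty. I'll lower the blank into the pocket.

Emit:
play_rows([
  {"delta_pos": [0, 0, -4], "yaw": -5, "hand": 2.2},
  {"delta_pos": [0, 0, -8], "yaw": -10, "hand": 2.2},
  {"delta_pos": [0, 0, -11], "yaw": -10, "hand": 2.2},
  {"delta_pos": [0, 0, -13], "yaw": -10, "hand": 2.2},
  {"delta_pos": [0, 0, -14], "yaw": -10, "hand": 2.2},
  {"delta_pos": [0, 0, -14.5], "yaw": -10, "hand": 2.2},
  {"delta_pos": [0, 0, -14.5], "yaw": -10, "hand": 2.2},
])

```text
time_s: 13.55
tool_pos: [0.5266, 0.0982, 0.0327]
eef_rot: [0.0, 0.841, 0.541, -0.0]
contact_force: [0.1, -0.2, -0.5]
width: 0.026
```

Emit:
play_rows([
  {"delta_pos": [0, 0, -0.2], "yaw": 0, "hand": 2.2},
  {"delta_pos": [0, 0, -0.4], "yaw": 0, "hand": 2.2},
  {"delta_pos": [0, 0, -0.4], "yaw": 0, "hand": 2.2},
])

```text
time_s: 13.85
tool_pos: [0.527, 0.0989, 0.0292]
eef_rot: [0.0, 0.84, 0.542, 0.001]
contact_force: [-0.4, -0.2, -0.7]
width: 0.0258
```

Emit:
play_rows([
  {"delta_pos": [0, 0, -0.2], "yaw": 0, "hand": 2.2},
  {"delta_pos": [0, 0, -0.2], "yaw": 0, "hand": 2.2},
  {"delta_pos": [0, 0, -0.2], "yaw": 0, "hand": 4.5},
  {"delta_pos": [0, 0, -0.2], "yaw": 0, "hand": 4.5},
  {"delta_pos": [0, 0, -0.2], "yaw": 0, "hand": 4.5},
  {"delta_pos": [0, 0, 3], "yaw": 0, "hand": 4.5},
  {"delta_pos": [0, 0, 7], "yaw": 0, "hand": 6.5},
  {"delta_pos": [0, 0, 12], "yaw": 0, "hand": 8.4},
], newtons=20)

```text
time_s: 14.65
tool_pos: [0.5245, 0.0987, 0.1472]
eef_rot: [-0.001, 0.84, 0.542, -0.002]
contact_force: [2.4, -0.6, 0.0]
width: 0.0724
```

Run:
```python
from h import *
np.set_printoptions(precision=4,suppress=True)
s=r.get_state();print(s['tool_pos'],s['width'],s['contact_force'])
a=snap('side','s11')
# dial top in side view: bright blob near predicted
u=proj('side',(.5455,.2477,.078));print(u)
g=cv2.cvtColor(a,cv2.COLOR_RGB2GRAY);x,y=map(int,u.round())
print(g[y-8:y+10,x-10:x+11])
t=cv2.imread('pics/top0.png',0);print(t[192:216,216:242])
```

```text
[0.5245 0.0987 0.1472] 0.07244151590634937 [ 2.4358 -0.6098  0.0379]
[276.6941 175.9682]
[[135 137 137 147 148 148 147 145 106 103  14  16  39  61  71 146 146 148
  149 170 170]
 [158 159 159 169 169 170 169 169 147 140  15  16  40  61  77 169 168 169
  170 172 170]
 [158 158 159 168 168 168 169 170 168 161  17  18  40  61  79 168 167 168
  170 171 170]
 [158 158 157 163 169 168 169 170 168 160  41  17  38  62  78 169 168 167
  168 169 170]
 [158 159 159 158 168 168 169 170 168 162  69  16  34  61  79 169 168 166
  167 167 169]
 [158 159 160 160 168 167 159 166 164 166  90  15  31  59  68 164 168 168
  167 167 165]
 [126 127 128 128 141 152 144 176 174 179 152  45  63  60  56 145 160 132
  120 114 112]
 [ 94  96  95  98 132 167 168 182 162 162 163 147 133  59  61 167 163  91
   67  75  78]
 [ 93  95  95 111 158 163 182 181 166 138 109 145 153 125 120 166 170 101
   90  99  98]
 [ 91  72  65  90 161 146 180 181 180 165 148 155 147 173 170 149 149  93
   97  98  98]
 [ 64  61  68  86 137 153 179 180 180 181 180 162 167 165 170 122 101  79
   97  98  98]
 [ 79  87  94 100 106 127 143 15
[... 2508 characters left out ...]
33 122 103
   80  62  56  61  67  72  75  75]
 [ 80  79  75  74  74  79  90 104 115 121 123 127 128 127 121 114 101  82
   66  60  62  67  72  74  75  75]
 [ 79  77  74  73  73  75  79  87  95 102 106 109 110 106  98  90  79  69
   63  65  69  72  74  75  75  76]
 [ 79  75  74  73  73  73  74  76  80  84  88  89  89  85  80  73  69  66
   66  70  73  75  75  76  76  76]
 [ 77  74  74  73  72  73  73  73  74  76  77  78  76  74  70  68  68  67
   68  72  74  76  76  75  76  75]
 [ 76  74  73  73  73  72  73  73  73  73  73  74  72  72  69  69  68  68
   70  73  75  75  75  75  75  75]
 [ 75  74  74  73  73  72  73  73  72  73  72  73  72  72  71  71  69  70
   72  74  75  75  75  75  75  75]]
```

Emit:
play_rows([
  {"delta_pos": [1, 5, 0], "yaw": 0, "hand": 8.4},
  {"delta_pos": [1.7, 10, 0], "yaw": 0, "hand": 8.4},
  {"delta_pos": [2.2, 14.7, 0], "yaw": 0, "hand": 8.4},
  {"delta_pos": [2.2, 14.7, -4], "yaw": 0, "hand": 8.4},
  {"delta_pos": [2.2, 14.7, -8], "yaw": 0, "hand": 8.4},
  {"delta_pos": [2.2, 14.7, -9.5], "yaw": 0, "hand": 8.4},
  {"delta_pos": [2.2, 14.7, -9.5], "yaw": 0, "hand": 8.4},
])

```text
time_s: 15.4
tool_pos: [0.5454, 0.2449, 0.0496]
eef_rot: [-0.001, 0.84, 0.542, -0.004]
contact_force: [-0.4, -0.4, -0.6]
width: 0.084
```

Emit:
play_rows([
  {"delta_pos": [0, 0, -0.4], "yaw": 0, "hand": 8.4},
  {"delta_pos": [0, 0, -0.8], "yaw": 0, "hand": 8.4},
  {"delta_pos": [0, 0, -0.8], "yaw": 0, "hand": 8.4},
])

```text
time_s: 15.7
tool_pos: [0.5497, 0.2459, 0.0471]
eef_rot: [0.0, 0.841, 0.542, 0.001]
contact_force: [-0.1, -0.3, 0.8]
width: 0.0842
```

Emit:
play_rows([
  {"delta_pos": [0, 0, 0], "yaw": 0, "hand": 6.5},
  {"delta_pos": [0, 0, 0], "yaw": 0, "hand": 5.5},
  {"delta_pos": [0, 0, 0], "yaw": 0, "hand": 4.8},
  {"delta_pos": [0, 0, 0], "yaw": 0, "hand": 4.8},
  {"delta_pos": [0, 0, 0], "yaw": 0, "hand": 4.8},
  {"delta_pos": [0, 0, 0], "yaw": 0, "hand": 4.8},
])

```text
time_s: 16.3
tool_pos: [0.5477, 0.2468, 0.0466]
eef_rot: [-0.001, 0.84, 0.542, 0.0]
contact_force: [-4.6, 1.5, 5.7]
width: 0.0516
```

Emit:
play_rows([
  {"delta_pos": [-0.1, 0.03, 0.3], "yaw": 0, "hand": 7},
  {"delta_pos": [-0.1, 0.03, 0.3], "yaw": 0, "hand": 8.4},
  {"delta_pos": [-0.1, 0.03, 0.3], "yaw": -6, "hand": 8.4},
  {"delta_pos": [-0.1, 0.03, 0.3], "yaw": -14, "hand": 8.4},
  {"delta_pos": [-0.1, 0.03, 0.3], "yaw": -22, "hand": 8.4},
  {"delta_pos": [-0.1, 0.03, 0.3], "yaw": -30, "hand": 8.4},
  {"delta_pos": [-0.1, 0.03, 0.3], "yaw": -38, "hand": 8.4},
  {"delta_pos": [-0.1, 0.03, 0.3], "yaw": -46, "hand": 8.4},
])

```text
time_s: 17.1
tool_pos: [0.548, 0.2458, 0.0483]
eef_rot: [0.0, 0.986, 0.167, 0.0]
contact_force: [0.1, 0.4, -0.1]
width: 0.0841
```

Emit:
play_rows([
  {"delta_pos": [0, 0, 0], "yaw": -8, "hand": 8.4},
  {"delta_pos": [0, 0, 0], "yaw": -16, "hand": 8.4},
  {"delta_pos": [0, 0, 0], "yaw": -24, "hand": 8.4},
  {"delta_pos": [0, 0, 0], "yaw": -32, "hand": 8.4},
  {"delta_pos": [0, 0, 0], "yaw": -40, "hand": 8.4},
  {"delta_pos": [0, 0, 0], "yaw": -44, "hand": 8.4},
  {"delta_pos": [0, 0, 0], "yaw": -44, "hand": 8.4},
])

```text
time_s: 17.8
tool_pos: [0.5598, 0.1159, 0.0609]
eef_rot: [-0.082, 0.997, -0.003, 0.001]
contact_force: [1.7, -1.3, 8.1]
width: 0.0841
```

Emit:
play_rows([
  {"delta_pos": [0, 0, 0], "yaw": 0, "hand": 6.5},
  {"delta_pos": [0, 0, 0], "yaw": 0, "hand": 5.5},
  {"delta_pos": [0, 0, 0], "yaw": 0, "hand": 4.8},
  {"delta_pos": [0, 0, 0], "yaw": 0, "hand": 4.8},
  {"delta_pos": [0, 0, 0], "yaw": 0, "hand": 4.8},
  {"delta_pos": [0, 0, 0], "yaw": 0, "hand": 4.8},
])

```text
time_s: 18.4
tool_pos: [0.549, 0.1146, 0.0478]
eef_rot: [-0.079, 0.997, -0.004, -0.013]
contact_force: [-0.2, -0.2, -0.9]
width: 0.048
```

Run:
```python
from h import *
s=r.get_state();print(s['tool_pos'],s['width'],s['contact_force'],s['qpos'],s['eef_rot'])
a=snap('side','s12');b=snap('top','t12')
out=np.hstack([cv2.resize(a[120:260,220:360],(400,400),interpolation=3),cv2.resize(b[160:250,200:310],(400,400),interpolation=3)])
cv2.imwrite('pics/c12.png',out[:,:,::-1])
```

```text
[0.54895654 0.11464288 0.04784571] 0.04797080364649615 [-0.15486042 -0.15875871 -0.87062577] [-0.00679674  0.18084463 -0.10547609  1.31058616  0.15752762  3.14059005] [-0.07872585  0.99680762 -0.00391503 -0.01270752]
```

View pics/c12.png

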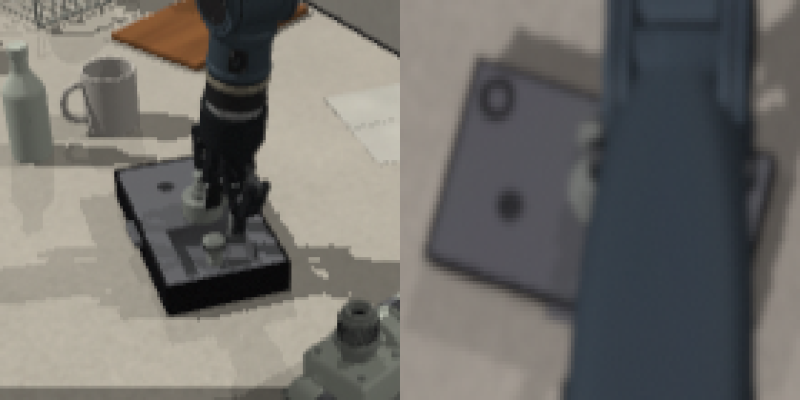

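Emit:
play_rows([
  {"delta_pos": [0, 0, 1], "yaw": 0, "hand": 4.8},
  {"delta_pos": [0, 0, 3], "yaw": 0, "hand": 4.8},
  {"delta_pos": [0, 0, 6], "yaw": 0, "hand": 4.8},
  {"delta_pos": [0, 0, 10], "yaw": 4, "hand": 4.8},
])

```text
time_s: 18.9
tool_pos: [0.548, 0.1143, 0.1487]
eef_rot: [-0.078, 0.996, 0.031, -0.016]
contact_force: [0.6, -0.9, -0.1]
width: 0.0479
```

Run:
```python
from h import *
s=r.get_state();print(s['tool_pos'],s['width'],s['contact_force'],s['qpos'],s['eef_rot'])
```

```text
[0.54802731 0.11431544 0.14871869] 0.04788279513842185 [ 0.60247786 -0.89708827 -0.1277094 ] [-0.00615772  0.15632541  0.06899831  1.52246266  0.15541876  3.06946592] [-0.07831759  0.99630038  0.03136012 -0.01638445]
```

Emit:
play_rows([
  {"delta_pos": [0, 0, 4], "yaw": 8, "hand": 4.8},
  {"delta_pos": [-3, -4, 8], "yaw": 16, "hand": 4.8},
  {"delta_pos": [-6, -8, 12], "yaw": 24, "hand": 4.8},
  {"delta_pos": [-9, -12, 14], "yaw": 32, "hand": 4.8},
  {"delta_pos": [-12, -16, 14], "yaw": 40, "hand": 4.8},
  {"delta_pos": [-12, -20, 14], "yaw": 48, "hand": 4.8},
  {"delta_pos": [-12, -22, 14], "yaw": 56, "hand": 4.8},
  {"delta_pos": [-12, -22, 14], "yaw": 64, "hand": 4.8},
])

```text
time_s: 19.7
tool_pos: [0.4294, -0.1097, 0.29]
eef_rot: [-0.057, 0.829, 0.554, -0.054]
contact_force: [0.5, -0.2, -0.4]
width: 0.0479
```

Run:
```python
from h import *
s=r.get_state();print(s['tool_pos'],s['qpos'],s['eef_rot'])
a=snap('side','s13');b=snap('top','t13')
out=np.zeros((600,800,3),np.uint8)
A=cv2.resize(a[140:230,235:335],(500,450),interpolation=3);B=cv2.resize(b[165:250,200:310],(550,425),interpolation=3)
out=np.zeros((600,800,3),np.uint8)
out[:300,:400]=cv2.resize(a[150:225,240:340],(400,300),interpolation=3)
out[:300,400:]=cv2.resize(b[168:243,205:305],(400,300),interpolation=3)
out[300:]=cv2.resize(a[155:205,250:340][:,:67*2][:, :90],(800,300),interpolation=3) if 0 else 0
out[300:,:400]=cv2.resize(a[160:198,258:308],(400,300),interpolation=3)
out[300:,400:]=cv2.resize(b[180:218,235:285],(400,300),interpolation=3)
cv2.imwrite('pics/c13.png',out[:,:,::-1])
```

```text
[ 0.42937855 -0.10969666  0.29001222] [-0.38350999  0.04217135  0.22601652  1.90994116 -0.02427564  1.58167902] [-0.05723458  0.82884942  0.55393655 -0.05373209]
```

View pics/c13.png

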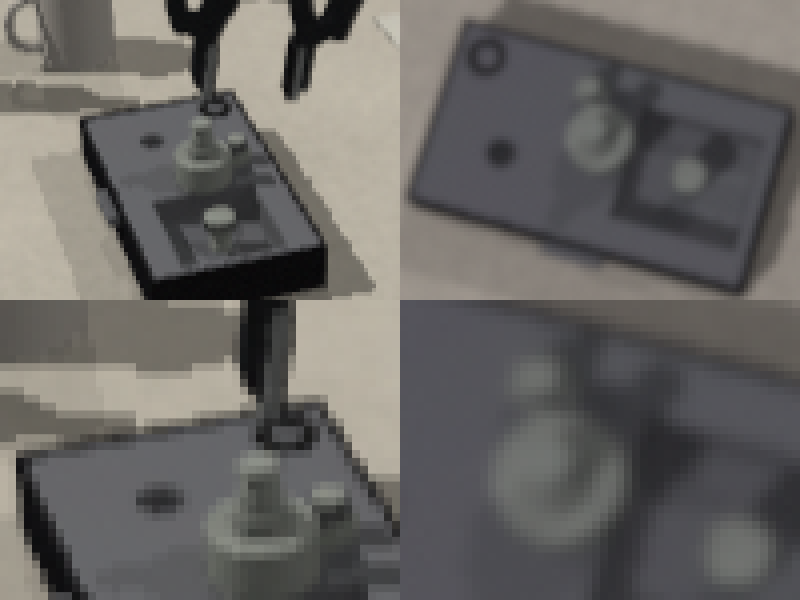

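Run:
```python
from h import *
from scipy.spatial.transform import Rotation as Ro
np.set_printoptions(precision=4,suppress=True)
s=r.get_state();q=s['eef_rot'];X=Ro.from_quat(q[[1,2,3,0]]).as_matrix()
print(s['tool_pos'],X,'down in tool',X.T@[0,0,-1])
b=cv2.imread('pics/t13.png',0)
for uv,z in (((254.75,202.25),.068),):print('gauge',onz('top',uv,z))
sb=(240+203/4,150+122/4);print('stem top side',onz('side',sb,.1005), 'case ctr side',onz('side',(240+202/4,150+158/4),.068))
st=(205+ (400+0)/4,0)
print('adapter now',onz('top',(205+187/4,168+87/4),.064),'side',onz('side',(240+237/4,150+139/4),.064))
print('adapter pred px',proj('top',(.5926,.1769,.064)),proj('side',(.5926,.1769,.064)))
print('blank',onz('top',(205+290/4,168+176/4),.0515))
```

```text
[ 0.4298 -0.1063  0.2898] [[ 0.3822  0.9114 -0.1527]
 [ 0.9238 -0.381   0.0379]
 [-0.0236 -0.1555 -0.9876]] down in tool [0.0236 0.1555 0.9876]
gauge [0.5522 0.1674 0.068 ]
stem top side [0.5538 0.16   0.1005] case ctr side [0.5481 0.1549 0.068 ]
adapter now [0.5925 0.1789 0.064 ] side [0.5932 0.1694 0.064 ]
adapter pred px [252.3922 189.729 ] [298.     183.8803]
blank [0.5257 0.0977 0.0515]
```

Emit:
play_rows([
  {"delta_pos": [2, 0, 0], "yaw": 8.5, "hand": 4.8},
  {"delta_pos": [4, 0, 0], "yaw": 17, "hand": 4.8},
  {"delta_pos": [6, 0, 0], "yaw": 25.5, "hand": 4.8},
  {"delta_pos": [8, 0, 0], "yaw": 34, "hand": 4.8},
  {"delta_pos": [10, 0, 0], "yaw": 42.5, "hand": 4.8},
  {"delta_pos": [11, 0, 0], "yaw": 51, "hand": 4.8},
  {"delta_pos": [11, 0, 0], "yaw": 59.5, "hand": 4.8},
  {"delta_pos": [11, 0, 0], "yaw": 68, "hand": 4.8},
])

```text
time_s: 20.6
tool_pos: [0.5403, -0.1045, 0.2889]
eef_rot: [-0.019, 0.375, 0.924, -0.077]
contact_force: [0.1, -0.6, 0.7]
width: 0.0481
```

Emit:
play_rows([
  {"delta_pos": [0, 0, 0], "yaw": 8.5, "hand": 4.8},
  {"delta_pos": [0, 0, 0], "yaw": 17, "hand": 4.8},
  {"delta_pos": [0, 0, 0], "yaw": 25.5, "hand": 4.8},
  {"delta_pos": [0, 0, 0], "yaw": 34, "hand": 4.8},
  {"delta_pos": [0, 0, 0], "yaw": 42.5, "hand": 4.8},
  {"delta_pos": [0, 0, 0], "yaw": 51, "hand": 4.8},
  {"delta_pos": [0, 0, 0], "yaw": 59.5, "hand": 4.8},
  {"delta_pos": [0, 0, 0], "yaw": 68, "hand": 4.8},
])

```text
time_s: 21.4
tool_pos: [0.5397, -0.1045, 0.2895]
eef_rot: [0.029, -0.205, 0.975, -0.074]
contact_force: [-0.5, -0.8, 0.5]
width: 0.048
```

Emit:
play_rows([
  {"delta_pos": [0, 0, 0], "yaw": 8.5, "hand": 4.8},
  {"delta_pos": [0, 0, 0], "yaw": 17, "hand": 4.8},
  {"delta_pos": [0, 0, 0], "yaw": 25.5, "hand": 4.8},
  {"delta_pos": [0, 0, 0], "yaw": 34, "hand": 4.8},
  {"delta_pos": [0, 0, 0], "yaw": 42.5, "hand": 4.8},
  {"delta_pos": [0, 0, 0], "yaw": 51, "hand": 4.8},
  {"delta_pos": [0, 0, 0], "yaw": 59.5, "hand": 4.8},
  {"delta_pos": [0, 0, 0], "yaw": 68, "hand": 4.8},
])

```text
time_s: 22.2
tool_pos: [0.5396, -0.1047, 0.2896]
eef_rot: [-0.065, 0.716, -0.694, 0.046]
contact_force: [0.0, -0.3, -1.3]
width: 0.0482
```

```bash
cat >> h.py <<'E'
from scipy.spatial.transform import Rotation as Ro
np.set_printoptions(precision=4,suppress=True)
def st():
    s=r.get_state();q=s['eef_rot'];X=Ro.from_quat(q[[1,2,3,0]]).as_matrix()
    print(s['time_s'],s['tool_pos'],'q',s['qpos'],'down',X.T@[0,0,-1],'jaw',np.degrees(np.arctan2(X[1,1],X[0,1])),s['width'],s['contact_force'])
E
python3 -c "from h import *;st()"
```

```text
22.2 [ 0.5396 -0.1047  0.2896] q [-0.364  -0.0259  0.1571  1.6169  0.0837 -1.96  ] down [0.0249 0.1577 0.9872] jaw -178.34303827435266 0.048203020995784926 [ 0.011  -0.309  -1.3127]
```

Emit:
play_rows([
  {"delta_pos": [0, 0, 0], "yaw": 8.5, "hand": 4.8},
  {"delta_pos": [0, 0, 0], "yaw": 17, "hand": 4.8},
  {"delta_pos": [0, 0, 0], "yaw": 25.5, "hand": 4.8},
  {"delta_pos": [0, 0, 0], "yaw": 34, "hand": 4.8},
  {"delta_pos": [0, 0, 0], "yaw": 42.5, "hand": 4.8},
  {"delta_pos": [0, 0, 0], "yaw": 51, "hand": 4.8},
  {"delta_pos": [0, 0, 0], "yaw": 59.5, "hand": 4.8},
  {"delta_pos": [0, 0, 0], "yaw": 66, "hand": 4.8},
])

```text
time_s: 23.0
tool_pos: [0.5418, -0.1005, 0.2892]
eef_rot: [-0.077, 0.977, -0.198, 0.003]
contact_force: [-0.3, 1.2, 0.0]
width: 0.0479
```

Emit:
play_rows([
  {"delta_pos": [0, 0, 0], "yaw": 8, "hand": 4.8},
  {"delta_pos": [0, 0, 0], "yaw": 16, "hand": 4.8},
  {"delta_pos": [0, 0, 0], "yaw": 24, "hand": 4.8},
  {"delta_pos": [0, 0, 0], "yaw": 24, "hand": 4.8},
])

```text
time_s: 23.4
tool_pos: [0.5592, -0.0108, 0.2891]
eef_rot: [-0.031, 0.995, -0.09, -0.013]
contact_force: [-0.1, 0.8, -0.5]
width: 0.0478
```

```bash
python3 -c "from h import *;st()"
```

```text
23.4 [ 0.5592 -0.0108  0.2891] q [-0.1747  0.2026  0.4095  1.8096  0.0599 -3.1374] down [0.0321 0.0597 0.9977] jaw -100.35695128001376 0.047834618190457354 [-0.116   0.7756 -0.5251]
```

Emit:
play_rows([
  {"delta_pos": [0, 0, 0], "yaw": 8, "hand": 4.8},
  {"delta_pos": [0, 0, 0], "yaw": 15, "hand": 4.8},
  {"delta_pos": [0, 0, 0], "yaw": 15, "hand": 4.8},
])

```text
time_s: 23.7
tool_pos: [0.5603, 0.0606, 0.289]
eef_rot: [-0.002, 1.0, -0.009, -0.017]
contact_force: [0.2, 0.2, -1.0]
width: 0.0479
```

```bash
python3 -c "from h import *;st()"
```

```text
23.7 [0.5603 0.0606 0.289 ] q [-0.0137  0.2258  0.4376  1.8173  0.0043 -3.1381] down [0.0348 0.0042 0.9994] jaw -90.99296275411766 0.04789639764585418 [ 0.2112  0.2178 -1.0382]
```

Emit:
play_rows([
  {"delta_pos": [0, 2, -2], "yaw": -8.5, "hand": 6.5},
  {"delta_pos": [0, 4, -5], "yaw": -17, "hand": 6.5},
  {"delta_pos": [-0.4, 6, -8], "yaw": -25.5, "hand": 6.5},
  {"delta_pos": [-0.7, 8, -11], "yaw": -34, "hand": 6.5},
  {"delta_pos": [-0.7, 10.5, -13], "yaw": -42.5, "hand": 6.5},
  {"delta_pos": [-0.7, 10.5, -13], "yaw": -51, "hand": 6.5},
  {"delta_pos": [-0.7, 10.5, -13], "yaw": -59.5, "hand": 6.5},
  {"delta_pos": [-0.7, 10.5, -13], "yaw": -68, "hand": 6.5},
], newtons=20)

```text
time_s: 24.5
tool_pos: [0.5532, 0.1624, 0.1585]
eef_rot: [-0.011, 0.821, -0.571, -0.014]
contact_force: [-0.1, 0.8, -0.5]
width: 0.0649
```

Emit:
play_rows([
  {"delta_pos": [0, 0, 0], "yaw": -8.5, "hand": 6.5},
  {"delta_pos": [0, 0, 0], "yaw": -17, "hand": 6.5},
  {"delta_pos": [0, 0, 0], "yaw": -25.5, "hand": 6.5},
  {"delta_pos": [0, 0, 0], "yaw": -34, "hand": 6.5},
  {"delta_pos": [0, 0, 0], "yaw": -35, "hand": 6.5},
])

```text
time_s: 25.0
tool_pos: [0.5535, 0.1621, 0.159]
eef_rot: [0.015, -0.613, 0.79, 0.01]
contact_force: [0.0, -0.3, 0.5]
width: 0.065
```

```bash
python3 -c "from h import *;st()"
```

```text
25.0 [0.5535 0.1621 0.159 ] q [ 0.1507  0.1545  0.0954  1.4948  0.0312 -1.1701] down [0.0353 0.0034 0.9994] jaw 165.68930085553063 0.0649715445075592 [ 0.0091 -0.3406  0.4929]
```

Emit:
play_rows([
  {"delta_pos": [0, 0.4, -3], "yaw": 0, "hand": 6.5},
  {"delta_pos": [0, 0.4, -6], "yaw": 0, "hand": 6.5},
  {"delta_pos": [0, 0.4, -7.5], "yaw": 0, "hand": 6.5},
  {"delta_pos": [0, 0.4, -8.1], "yaw": 0, "hand": 6.5},
  {"delta_pos": [0, 0.4, -8.1], "yaw": 0, "hand": 6.5},
  {"delta_pos": [0, 0.4, -8.1], "yaw": 0, "hand": 4.5},
  {"delta_pos": [0, 0.4, -8.1], "yaw": 0, "hand": 3},
  {"delta_pos": [0, 0.4, -8.1], "yaw": 0, "hand": 1.5},
])

```text
time_s: 25.8
tool_pos: [0.5546, 0.1665, 0.0792]
eef_rot: [0.016, -0.615, 0.789, 0.009]
contact_force: [-0.7, -0.8, 1.4]
width: 0.0219
```

Emit:
play_rows([
  {"delta_pos": [0, 0, 0], "yaw": 0, "hand": 1.5},
  {"delta_pos": [0, 0, 0], "yaw": 0, "hand": 1.5},
  {"delta_pos": [0, 0, 0], "yaw": 0, "hand": 1.5},
  {"delta_pos": [0, 0, 0], "yaw": 0, "hand": 1.5},
], newtons=40)

```text
time_s: 26.2
tool_pos: [0.5543, 0.1666, 0.0791]
eef_rot: [0.016, -0.615, 0.789, 0.009]
contact_force: [-2.0, 0.4, 4.6]
width: 0.0172
```

Emit:
play_rows([
  {"delta_pos": [0, 0, 3], "yaw": 0, "hand": 1.5},
  {"delta_pos": [0, 0, 6], "yaw": 0, "hand": 1.5},
  {"delta_pos": [-0.7, -3, 6], "yaw": 0, "hand": 1.5},
  {"delta_pos": [-1.7, -7, 6], "yaw": 0, "hand": 1.5},
  {"delta_pos": [-2.6, -11, 6], "yaw": 0, "hand": 1.5},
  {"delta_pos": [-3.6, -15, 6], "yaw": 0, "hand": 1.5},
  {"delta_pos": [-4.3, -18, 6], "yaw": 0, "hand": 1.5},
  {"delta_pos": [-4.3, -18, 5], "yaw": 0, "hand": 1.5},
])

```text
time_s: 27.0
tool_pos: [0.5106, -0.0176, 0.128]
eef_rot: [0.014, -0.612, 0.79, 0.008]
contact_force: [0.5, 1.0, -2.0]
width: 0.0169
```

Emit:
play_rows([
  {"delta_pos": [0, 0, -3], "yaw": 0, "hand": 1.5},
  {"delta_pos": [0, 0, -6], "yaw": 0, "hand": 1.5},
  {"delta_pos": [0, 0, -8], "yaw": 0, "hand": 1.5},
  {"delta_pos": [0, 0, -8], "yaw": 0, "hand": 1.5},
])

```text
time_s: 27.4
tool_pos: [0.5064, -0.0124, 0.0424]
eef_rot: [0.011, -0.615, 0.789, 0.013]
contact_force: [-0.6, 0.7, -2.7]
width: 0.017
```

Run:
```python
from h import *
st();a=snap('side','s20');g=cv2.cvtColor(a,cv2.COLOR_RGB2GRAY)
p=r.get_state()['tool_pos'];u=proj('side',p+[0,0,-.02]).round().astype(int);print(u)
for y in range(u[1]-20,u[1]+24,2):print(y,*[f'{v:3d}' for v in g[y,u[0]-24:u[0]+25:2]])
```

```text
27.4 [ 0.5064 -0.0124  0.0424] q [-0.1797  0.0374 -0.2642  1.2736  0.0347 -1.504 ] down [ 0.0344 -0.0067  0.9994] jaw 165.87404947351052 0.017045159204063704 [-0.5811  0.7317 -2.6947]
[307 228]
208  54  58  90  90  40  16  14  33  42  17  15  22  76  54  15  14  15  17  17  78 115 150 181 181 181
210  56  57  98  98  98  54  14  15  16  17  16  33  79  39  15  15  19  79  60  94 112 112 148 178 182
212  82  57  61  94  94  94  23  15  15  14  17  37  78  21  21  15  27  29  11  33 111 113 121 182 180
214 103  57  58 100 100  90  86  32  78  15  15  55  42  20  36  28  10   9  11  34 115 114 113 151 179
216 104  78  76  92  83  77  69  43  14  15  31  39  10  19  33  29  11  10  10  35 114 116 114 115 179
218  85  70  44  16  10  10  10  11  12  20  31  49  99  62  32  28   8  10  11  42 115 114 115 113 122
220  10   8  10  11  10   9   9   9   9  16  36  44  71  64  32  25  10  10   7  48 114 115 113 114 115
222   9  10   8  10  10   9  11   8   9  10  50  44  64  63  21  16  42  60  77  87 114 114 113 114 113
224  10   9  11   9  10   9  10  11  20 112 119  73  64  73 124 111  98 10
[... 681 characters left out ...]
 160 159 156 145  76  70  71  76  95 102 102 114 113 113 114 113 113 114 116
240 178 180 179 179 180 171 172 174 173 160 158 158 162 143 144 146 144 158 158 181 180 176 175 136 163
242 182 181 181 182 177 178 179 182 184 170 167 165 166 168 168 169 166 180 177 180 176 179 147 100  76
244 182 181 180 180 182 177 181 182 180 176 168 171 170 170 168 166 173 180 181 180 180 176  86  96  93
246 181 183 182 181 180 182 183 181 180 183 182 174 169 170 169 169 177 182 179 180 178 165  82  86  91
248 182 182 181 179 182 180 179 179 183 184 181 170 168 169 170 169 168 168 179 166 157 154  82  82  83
250 181 180 184 184 182 182 178 181 180 178 178 168 167 166 177 171 164 156 169 160 158 154  81  91  84
```

Emit:
play_rows([
  {"delta_pos": [0, 0, 0.6], "yaw": 0, "hand": 1.5},
  {"delta_pos": [0.4, 1.6, 0.6], "yaw": 0, "hand": 1.5},
  {"delta_pos": [0.7, 2.6, 0.6], "yaw": 0, "hand": 1.5},
  {"delta_pos": [0.9, 3.4, 0.6], "yaw": 0, "hand": 1.5},
  {"delta_pos": [1.1, 4.2, 0.6], "yaw": 0, "hand": 1.5},
  {"delta_pos": [1.2, 5.0, 0.6], "yaw": 0, "hand": 1.5},
])

```text
time_s: 28.05
tool_pos: [0.5238, 0.036, 0.0545]
eef_rot: [0.015, -0.614, 0.789, 0.008]
contact_force: [0.3, -5.2, -0.2]
width: 0.017
```

Run:
```python
from h import *
st();a=snap('side','s21');g=cv2.cvtColor(a,cv2.COLOR_RGB2GRAY)
p=r.get_state()['tool_pos'];u=proj('side',p+[0,0,-.02]).round().astype(int);print(u)
for y in range(u[1]-20,u[1]+24,2):print(y,*[f'{v:3d}' for v in g[y,u[0]-24:u[0]+25:2]])
```

```text
28.05 [0.5238 0.036  0.0545] q [-0.0795  0.0599 -0.2161  1.2834  0.0324 -1.4027] down [0.0338 0.0057 0.9994] jaw 165.81504023114027 0.017013546100569134 [ 0.2691 -5.164  -0.2339]
[303 216]
196 102 103 102 102  84  14  14  41  54  16  16  18  91  84  14  15  14  14  17 107 173 178 181 176 177
198 102 103 102  93  81  39  13  16  16  15  14  24  74  62  15  16  35  28  97 112 147 176 178 178 176
200  68  56  49  47  48  47  24  15  15  14  17  23  44  20  24  18  93  82  89 112 111 175 177 179 177
202  52  47  47  47  47  47  80  83 113  13  15  48  45  33  31  28 101 100  40 112 111 115 175 178 177
204  89  47  48  49  49  51 133 140 135  18  23  54  78  32  31  29 102 101  99  55 111 112 177 176 177
206 102  53  52  76  76  77  43  79  73  21  23  52  86  49  31  28 102 102 101  72  89 110 113 176 176
208 102  91  52  57  89  90  85  56  57  41  27  54  76  67  30  67 101 101 101 100  48 111 113 147 178
210 103 101  54  56  97  97  98 105  64  81  70  64  65  80  66  69  92 102 101 101  81  92 110 109 145
212  96  96  73  56  60  92  92  93  68  67  65  64 101  88  80  93  75  68  40
[... 676 characters left out ...]
   8   9  11  32  82  98  93  94  96  96  96  98  99  98 129  99 112 111 110
228   9   9  11   9  22  34  61  66  75  75  77  75  85 124 139  96  97  97  97  97  98  95 104 111 110
230  65  59  65  70  76  77  78  77  76 120 120 142 142 154  98  98  99  95  98  98  99  97  99 112 109
232 163 152 145 141 141 122 143 142 141 141 143 142 153 161  98 100  98  96 105 106 108 112 111 112 112
234 158 152 144 139 140 143 142 142 142 141 153 159 163 167 163 137  96  99 111 113 112 112 111 113 152
236 161 162 165 160 155 154 142 156 156 163 169 161 164 167 164 162 160 140 139 117 154 116 149 176 177
238 162 163 163 165 163 170 172 173 179 177 176 165 165 163 164 165 166 166 164 178 177 176 176 175 176
```

Emit:
play_rows([
  {"delta_pos": [0.2, 0.9, -0.2], "yaw": 0, "hand": 1.5},
  {"delta_pos": [0.45, 1.8, -0.4], "yaw": 0, "hand": 1.5},
  {"delta_pos": [0.65, 2.6, -0.5], "yaw": 0, "hand": 1.5},
  {"delta_pos": [0.7, 2.8, -0.5], "yaw": 0, "hand": 1.5},
  {"delta_pos": [0.7, 2.8, -0.5], "yaw": 0, "hand": 1.5},
])

```text
time_s: 28.6
tool_pos: [0.5282, 0.0639, 0.0468]
eef_rot: [0.013, -0.615, 0.789, 0.01]
contact_force: [0.2, -7.2, -3.6]
width: 0.0172
```

Run:
```python
from h import *
st();a=snap('side','s22');g=cv2.cvtColor(a,cv2.COLOR_RGB2GRAY)
p=r.get_state()['tool_pos'];u=proj('side',p+[0,0,-.02]).round().astype(int);print(u)
for y in range(u[1]-16,u[1]+30,2):print(y,*[f'{v:3d}' for v in g[y,u[0]-24:u[0]+25:2]])
```

```text
28.6 [0.5282 0.0639 0.0468] q [-0.025   0.0875 -0.2025  1.2735  0.0309 -1.3489] down [0.0317 0.0003 0.9995] jaw 165.85905124214258 0.01716316871952794 [ 0.2392 -7.2168 -3.5651]
[300 214]
198 102 101 102 102  93  83  53  15  15  14  16  32  45  16  41  19 101 101  75  88 111 114 174 176 177
200 101  80  66  53  47  47  46  41  46  14  25  48  44  20  45  21 101 101  99  47 109 111 116 174 178
202 102  89  48  47  47  46  46  49 108  19  30  41  42  19  41  19 101 101 100  87  61 111 111 144 175
204 102 101  46  47  46  49  49  62 139  21  30  42  77  68  42  24  93 100 100 100  62 109 111 118 175
206 102 101  89  52  54  76  76  82  79  57  32  56  64  72  54  72  78 101 101 100  99  51 109 111 144
208  96  91  90  52  53  88  88  96  82  56  60  70 109  80  80  79  75  90  84 100 100  82  87 111 114
210  91  91  91  76  53  64  95  96 108  63  72  88 140 154 129 118  96  78  66  64  66  64  31 109 109
212  91  90  91  90  55  55  91  91  94  74  72 113 151 154 128 118 107  92  53  43  28  11  10 108 110
214  68  91  98  98  78  56  66  97 101  88  94 122 142 153 132 117 100  87  65  
[... 778 characters left out ...]
  75  78  77  76  82 135 141 162 162 164 162  98  97  96  98  99  96  97 111
232 151 142 143 144 142 139 140 154 162 161 160 163 163 160 162 161 166 129  95  98 105 106 112 110 111
234 171 139 150 155 154 157 162 163 163 163 162 161 160 159 164 165 163 162 143 153 153 152 112 110 150
236 171 162 159 164 161 161 163 162 163 165 162 160 161 161 166 165 163 160 163 169 177 177 177 173 173
238 171 169 162 161 164 164 162 171 177 177 176 163 164 164 164 161 164 164 166 164 170 175 176 175 176
240 175 176 166 173 173 176 175 175 177 176 177 166 166 165 165 161 162 163 165 163 165 170 176 178 173
242 177 180 179 179 176 177 178 176 171 176 176 170 166 164 162 161 164 164 165 164 164 163 168 175 174
```

Emit:
play_rows([
  {"delta_pos": [-0.5, -2, 0.2], "yaw": 0, "hand": 1.5},
  {"delta_pos": [-1.0, -4, 0.2], "yaw": 0, "hand": 1.5},
  {"delta_pos": [-1.7, -6.6, 0.2], "yaw": 0, "hand": 1.5},
  {"delta_pos": [-1.7, -6.6, -1], "yaw": 0, "hand": 1.5},
  {"delta_pos": [-1.7, -6.6, -2.2], "yaw": 0, "hand": 1.5},
  {"delta_pos": [-1.7, -6.6, -3], "yaw": 0, "hand": 1.5},
  {"delta_pos": [-1.7, -6.6, -3], "yaw": 0, "hand": 1.5},
])

```text
time_s: 29.35
tool_pos: [0.5134, 0.0003, 0.0181]
eef_rot: [0.016, -0.615, 0.788, 0.01]
contact_force: [0.8, -0.4, 2.6]
width: 0.0166
```

Emit:
play_rows([
  {"delta_pos": [0, 0, -0.3], "yaw": 0, "hand": 1.5},
  {"delta_pos": [0, 0, -0.5], "yaw": 0, "hand": 1.5},
  {"delta_pos": [0, 0, -0.5], "yaw": 0, "hand": 1.5},
])

```text
time_s: 29.65
tool_pos: [0.5131, -0.0011, 0.0138]
eef_rot: [0.015, -0.615, 0.788, 0.009]
contact_force: [1.1, 1.8, 3.1]
width: 0.017
```

Run:
```python
from h import *
st();a=snap('side','s23');g=cv2.cvtColor(a,cv2.COLOR_RGB2GRAY)
p=r.get_state()['tool_pos'];u=proj('side',p+[0,0,.0]).round().astype(int);print(u)
for y in range(u[1]-10,u[1]+30,2):print(y,*[f'{v:3d}' for v in g[y,u[0]-24:u[0]+25:2]])
```

```text
29.65 [ 0.5131 -0.0011  0.0138] q [-0.1557  0.0626 -0.2972  1.2038  0.0353 -1.4801] down [0.0358 0.004  0.9993] jaw 165.88578914428734 0.017021191431101434 [1.0973 1.8253 3.0801]
[307 228]
218  85  69  44  17  10  10  11  15  15  15  16  13  10  21  42  15  11  10   9  42 114 115 114 113 121
220  10   9  10  11   8  10  10  11  11  14  33  44  10  22  43  16  10  10  10  48 114 114 113 113 114
222  12  11   9  11  10  11   9  11  10  17  35  39   9  26  44  15  42  59  78  88 115 114 113 115 113
224   9  10   9   8   9  10  10   9  11  21  31  43  77  72  43  50  97 100  98 102 156 155 159 180 179
226  10   8  10  12   8  11  10  42  74  75  37  43  67  89  73  93 135 143 167 167 180 179 178 180 179
228   8  10  23  45  80  86  99  98 100  97  98 130 139 145 132 125 110 111 166 162 171 180 178 179 182
230  67  71  78  78  80  88  86 128 128 155 164 138 147 145 134 124 113 102 129 131 134 147 143 178 148
232 148 143 144 124 145 145 143 143 146 145 156 128 137 145 136 115 103  89  90 114 113 114 113 113 114
234 146 142 142 145 144 145 145 144 144 154 134 124 133 121  92  76  88  89  82
[... 468 characters left out ...]
 159 160 158 160 147 149 148 144  94  96  99 101 102 106 113 112  86  96  93
246 181 182 182 181 178 159 161 173 171 174 182 167 169 168 145 145 103 102 100 105 100 101  82  86  91
248 182 182 181 179 181 179 178 179 184 183 168 170 168 169 170 169 168 166 166 153 145 142  82  83  83
250 182 180 183 183 182 182 178 180 167 165 166 168 167 166 170 165 164 156 156 147 145 142  80  91  84
252 181 179 180 180 184 184 177 173 171 166 171 169 167 166 169 158 146 145 145 147 120  94  95  93  86
254 182 180 179 182 177 178 181 166 172 168 167 176 168 167 153 148 147 145 146 121  90  99 103 116  88
256 148 146 146 143 180 183 179 165 169 167 170 183 154 148 148 149 143 144  77  85  87  92  98 116 118
```

Emit:
play_rows([
  {"delta_pos": [0, 0, 0], "yaw": 0, "hand": 1.9},
  {"delta_pos": [0, 0, 0], "yaw": 0, "hand": 2.2},
  {"delta_pos": [0, 0, 0], "yaw": 0, "hand": 3.5},
  {"delta_pos": [0, 0, 0], "yaw": 0, "hand": 6},
  {"delta_pos": [0, 0, 0], "yaw": 0, "hand": 8.4},
  {"delta_pos": [0, 0, 0], "yaw": 0, "hand": 8.4},
  {"delta_pos": [0, 0, 0], "yaw": 0, "hand": 8.4},
], newtons=20)

```text
time_s: 30.4
tool_pos: [0.5126, -0.0018, 0.0136]
eef_rot: [0.015, -0.614, 0.789, 0.009]
contact_force: [0.3, -0.0, 0.3]
width: 0.0839
```

Run:
```python
from h import *
st();a=snap('side','s24');g=cv2.cvtColor(a,cv2.COLOR_RGB2GRAY)
for y in range(214,252):print(y,*[f'{v:3d}' for v in g[y,292:330]])
for z in(0.,.052): 
  for d in (.026,.052): print('case pt',z,d,proj('side',np.array([.5131,-.0011,z])+d*np.array([-.243,-.97,0])))
print('ctr dial',proj('side',np.array([.5131,-.0011,.026])+.052*np.array([-.243,-.97,0])))
```

```text
30.4 [ 0.5126 -0.0018  0.0136] q [-0.1566  0.0625 -0.2976  1.2043  0.0343 -1.4802] down [0.0348 0.0032 0.9994] jaw 165.83798222398872 0.08386015802467435 [ 0.3412 -0.0014  0.2863]
214  16  16  15  15  16  32  51  83  82  72  78  75  69  54  43  42  16  11  10  10  11  11   9  10   9  10  17  20  17  41  53  22  70 113 113 113 116 150
215  14  15  15  14  18  43  53  69  53  42  43  27   9  10   9  10   9  10   9  10  10  10  10   9   7  10  16  21  17  49  54  23  70 115 115 115 115 117
216  15  15  15  16  15  30  28  13  11  11   9   9  10  10   9   9   8   9  10  11   9  12   9  11   8  12  16  22  23  55  54  27  84 115 115 115 115 115
217  15  16  16  14  11  10  10   9  11   9   9  10  10   9  11  10   8   9  10  10   9  12  10   9  11  11  17  22  25  55  53  29  91 115 116 115 114 114
218  14  18  36  12  10  10   9   9   7   8  10  10   9   9  11  10  10  10  10  10   9  10  10   9   9  11  15  22  24  55  54  30  92 115 114 114 113 113
219  17  35  56  21  10  10  10   9   8  10   9  10  10   9  10   8   9   9  10  11  11  10   8  10  11   9  12  18  24  56  70  72 107 115 
[... 4492 characters left out ...]
166 167 164 153 154 145 145 143  95  83  82  82
249 181 173 165 165 166 167 175 181 181 181 180 178 179 175 165 166 168 169 169 172 169 167 166 166 168 168 167 166 153 146 145 144 144 142  95  82  80  81
250 181 176 167 166 167 168 171 180 177 178 177 178 181 180 166 167 168 167 167 170 169 166 163 164 165 156 156 157 148 147 146 145 145 143  95  81  86  92
251 184 180 164 164 167 168 170 181 179 179 177 180 184 182 174 169 169 166 165 169 170 169 166 154 152 145 148 148 148 147 146 145 128 112  85  80  86  97
case pt 0.0 0.026 [309.1773 236.2255]
case pt 0.0 0.052 [311.8465 241.1571]
case pt 0.052 0.026 [308.9546 223.5951]
case pt 0.052 0.052 [311.6867 228.4403]
ctr dial [311.7676 234.8772]
```

Emit:
play_rows([
  {"delta_pos": [-0.5, -2, 0], "yaw": 0, "hand": 8.4},
  {"delta_pos": [-1, -4, -0.3], "yaw": 0, "hand": 8.4},
  {"delta_pos": [-1.41, -5.6, -0.6], "yaw": 0, "hand": 8.4},
  {"delta_pos": [-1.41, -5.6, -0.6], "yaw": 0, "hand": 8.4},
  {"delta_pos": [-1.41, -5.6, -0.6], "yaw": 0, "hand": 8.4},
])

```text
time_s: 30.95
tool_pos: [0.4985, -0.0577, 0.0077]
eef_rot: [0.015, -0.614, 0.789, 0.01]
contact_force: [-0.5, -0.4, 0.8]
width: 0.0841
```

Emit:
play_rows([
  {"delta_pos": [0, 0, 0], "yaw": 0, "hand": 6.5},
  {"delta_pos": [0, 0, 0], "yaw": 0, "hand": 5.5},
  {"delta_pos": [0, 0, 0], "yaw": 0, "hand": 5},
  {"delta_pos": [0, 0, 0], "yaw": 0, "hand": 4.6},
  {"delta_pos": [0, 0, 0], "yaw": 0, "hand": 4.6},
  {"delta_pos": [0, 0, 0], "yaw": 0, "hand": 4.6},
])

```text
time_s: 31.55
tool_pos: [0.4986, -0.0573, 0.0079]
eef_rot: [0.015, -0.615, 0.789, 0.01]
contact_force: [-1.4, 0.5, 2.6]
width: 0.0508
```

Emit:
play_rows([
  {"delta_pos": [0, 0, 1.5], "yaw": 0, "hand": 4.6},
  {"delta_pos": [0, 0, 4], "yaw": 0, "hand": 4.6},
  {"delta_pos": [0, 0, 8], "yaw": 0, "hand": 4.6},
  {"delta_pos": [0, 0, 10], "yaw": 0, "hand": 4.6},
  {"delta_pos": [0, 0, 10], "yaw": 0, "hand": 4.6},
  {"delta_pos": [0, 0, 10], "yaw": 0, "hand": 4.6},
])

```text
time_s: 32.15
tool_pos: [0.4983, -0.0578, 0.1067]
eef_rot: [0.014, -0.614, 0.789, 0.01]
contact_force: [-0.0, 0.3, -2.0]
width: 0.0508
```

```bash
cat >> h.py <<'E'
def dump(n,cam='side',off=(0,0,0),w=26,h0=18,h1=26,step=2):
    st();g=cv2.cvtColor(snap(cam,n),cv2.COLOR_RGB2GRAY)
    u=proj(cam,r.get_state()['tool_pos']+np.array(off)).round().astype(int);print(u)
    for y in range(u[1]-h0,u[1]+h1,step):print(y,*[f'{v:3d}' for v in g[y,u[0]-w:u[0]+w+1:step]])
E
python3 -c "from h import *;dump('s25')"
```

```text
32.15 [ 0.4983 -0.0578  0.1067] q [-0.2722 -0.0145 -0.1866  1.3969  0.0346 -1.5957] down [0.0346 0.0026 0.9994] jaw 165.83334177340123 0.050819071276776734 [-0.0304  0.3353 -2.0192]
[312 216]
198  86  81  69  36  15  14  48  21  14  15  15  40 104  77  91 114 117 131  16  16  15  17  49 157 183 182 182
200  48  48  48  47  16  16  16  17  14  15  21  76 113 108  53 113 114  25  15  15  63 182 183 184 183 182 182
202  49  48  51 114  62  16  17  16  14  17  95 139 136 122 104  93 113  21  24  35 145 179 181 181 183 183 183
204  50  52  64 145 139  15  14  14  14  18 140 141 137 127 101  91 100  22  22  42 143 183 182 181 181 181 178
206  79  78  83  82  86  40  43  16  17  58 138 104  74  73  84  82  73  18  23  41 144 180 179 179 183 184 182
208  92  91  99  85  58  62  88  25  18  67  67  71  89  91  90  91  91  56  22  42 167 182 181 181 181 184 181
210  66  99  99 112  65  75  87  23  18  68  62  89  88  86  89  91  90  74  32  84 116 179 181 183 180 181 181
212  58  94  95  97  77  72  68  49  18  68  65  87  88  56  71  91  80  60  95 112 114 183 183 183 183 181 182
214  57  68 
[... 855 characters left out ...]
 182 178 182 182 178 178 160
230  99  99 101 101  99 103 144 145 167 167 169 167 168 165 165 168 169 166 165 182 178 178 183 183 178 181  96
232 165 166 169 168 166 164 168 167 165 167 166 170 169 163 167 176 176 184 180 182 182 179 181 183 181 183  75
234 162 166 168 168 168 166 167 164 163 169 171 175 174 175 180 182 183 182 181 179 176 179 178 179 180 176  34
236 166 168 167 168 170 168 172 173 179 184 182 181 178 181 180 182 183 183 177 178 181 183 180 179 180 167  56
238 169 167 175 182 182 182 180 181 181 182 178 183 182 184 182 182 180 182 180 181 179 181 181 184 177 124  98
240 181 180 181 183 180 183 185 184 183 182 177 180 181 183 181 183 182 181 183 179 180 180 171 174 172 167  93
```

Emit:
play_rows([
  {"delta_pos": [0, 0, -2.5], "yaw": 0, "hand": 4.6},
  {"delta_pos": [0, 0, -4.2], "yaw": 0, "hand": 4.8},
  {"delta_pos": [0, 0, -4.2], "yaw": 0, "hand": 4.9},
  {"delta_pos": [0, 0, -4.2], "yaw": 0, "hand": 5},
  {"delta_pos": [0, 0, -4.2], "yaw": 0, "hand": 5},
  {"delta_pos": [0, 0, -4.2], "yaw": 0, "hand": 5.05},
  {"delta_pos": [0, 0, -4.2], "yaw": 0, "hand": 5.05},
])

```text
time_s: 32.9
tool_pos: [0.4993, -0.058, 0.0666]
eef_rot: [0.015, -0.615, 0.789, 0.009]
contact_force: [0.5, 0.3, -1.6]
width: 0.0511
```

```bash
python3 -c "from h import *;dump('s26',w=20,h0=14,h1=22)"
```

```text
32.9 [ 0.4993 -0.058   0.0666] q [-0.2721  0.0028 -0.25    1.3136  0.035  -1.5958] down [0.0348 0.0052 0.9994] jaw 165.842509496199 0.051085924859568 [ 0.4837  0.3398 -1.5826]
[312 226]
212  98  35  15  15  17  13  16  29 129 139 126 105  75  11  22  20  21  64 184 184 184
214 105  89  17  18  16  15  17  78 143 141 132 113  94  28  23  19  54  70 118 183 181
216  84  72  16  17  14  16  19  98 138 108  77  80  78  73  23  19  55  94 117 123 181
218  10  11   9  10  18  15  66  60  68  84  91  90  92  91  57  22  55  92 115 114 185
220   8   9  11   9  18  14  59  43  77  88  88  90  91  91  80  23  81 115 115 116 119
222  10  10   9  12  12  20  55  48  91  89  76  55  92  91  81  72 111 114 115 115 119
224  10  10  10   9   8  14  60  53  83  96  89  81  93  91  91 109 158 157 183 182 180
226  10  10  28  45  77  84  80  71  96  93  91  93  93 108 168 170 183 181 182 183 181
228  85  93 100 100 100  98 106 106 121  85  76  91 140 168 166 166 181 183 179 183 184
230 102 100 104 146 147 168 168 170 168 159 158 166 169 170 167 167 183 179 180 185 184
232 169 167 166 169 169 166 168 167 172 170 165 168 177 177 185 182 184 183 181 182 184
234 170 169 168 168 165 165 171 172 177 176 176 182 183 184 184 182 179 177 178 146 114
236 170 172 169 173 175 180 185 184 181 179 182 181 183 184 184 179 179 182 184 115 113
238 183 183 183 182 182 183 183 179 184 184 186 183 183 182 183 181 183 181 182 178 132
240 164 182 184 186 186 184 184 178 181 182 185 182 184 183 182 184 180 178 150 145 167
242 157 171 183 185 186 183 182 180 183 182 185 183 183 181 182 181 180 144 112  94 118
244 160 173 184 185 181 185 184 185 185 185 182 181 183 182 184 181 183 104  87  89 103
246 181 185 184 184 186 185 183 184 183 187 183 185 186 183 181 181 173 101  84  87  97
```

Emit:
play_rows([
  {"delta_pos": [0, 0, 0], "yaw": 0, "hand": 5.08},
  {"delta_pos": [0, 0, 0], "yaw": 0, "hand": 5.1},
  {"delta_pos": [0, 0, 0], "yaw": 0, "hand": 5.12},
  {"delta_pos": [0, 0, 0], "yaw": 0, "hand": 5.12},
  {"delta_pos": [0, 0, 0], "yaw": 0, "hand": 5.12},
])

```text
time_s: 33.45
tool_pos: [0.4985, -0.0577, 0.0656]
eef_rot: [0.015, -0.614, 0.789, 0.009]
contact_force: [0.3, -0.1, -1.6]
width: 0.0514
```

```bash
python3 -c "from h import *;dump('s27',w=20,h0=14,h1=16)"
```

```text
33.45 [ 0.4985 -0.0577  0.0656] q [-0.2721  0.0034 -0.2515  1.3136  0.035  -1.5958] down [0.0349 0.0032 0.9994] jaw 165.83936867132573 0.0514036883962503 [ 0.3387 -0.1151 -1.5975]
[312 226]
212  96  16  15  13  19  14  16  29 116 125 121 102  70  12  22  22  16  78 185 184 185
214 105  77  15  17  15  15  16  97 142 140 127 109  88  31  22  22  42  93 117 183 181
216  84  70  14  18  15  16  19 140 138 108 103  92  80  71  22  23  41  94 116 122 181
218  10   9  10  10  18  17  55  82  68  70  91  91  91  88  36  24  41  93 115 114 185
220  10   9   9  11  21  15  66  54  85  80  89  90  92  91  74  23  63 115 115 115 120
222  12  11  10  11  14  15  73  54  83  88  77  72  92  92  74  56 111 115 115 115 120
224  10  10   8  10  10  16  79  56  91  95  88  84  93  91  89 109 158 157 183 183 180
226  10  11  27  46  77  84  86  65  97  92  90  93  92 110 168 170 183 181 182 183 181
228  86  93 100 101  99  99 105  97  93  91  77  79 141 168 166 166 180 183 179 183 184
230 102 101 105 145 146 168 168 170 167 151 149 167 169 170 167 167 183 179 180 184 184
232 169 167 166 169 169 166 168 167 171 170 166 168 177 177 185 182 183 184 181 182 184
234 169 169 168 168 166 165 171 173 176 175 176 181 183 184 184 182 180 178 178 146 114
236 170 171 169 174 175 181 185 184 181 179 183 182 184 183 184 179 179 183 182 115 113
238 183 184 183 182 183 183 183 180 185 183 185 183 183 182 183 182 183 181 183 114 132
240 164 183 184 186 185 184 184 179 182 182 184 183 184 183 182 184 180 179 150 145 166
```

Emit:
play_rows([
  {"delta_pos": [0, 0, 0], "yaw": 0, "hand": 5.14},
  {"delta_pos": [0, 0, 0], "yaw": 0, "hand": 5.16},
  {"delta_pos": [0, 0, 0], "yaw": 0, "hand": 5.16},
  {"delta_pos": [0, 0, 0], "yaw": 0, "hand": 5.16},
])

```text
time_s: 33.9
tool_pos: [0.4986, -0.0576, 0.0657]
eef_rot: [0.015, -0.614, 0.789, 0.01]
contact_force: [-0.2, -0.6, -2.1]
width: 0.0516
```

```bash
python3 -c "from h import *;dump('s28',w=20,h0=14,h1=16)"
```

```text
33.9 [ 0.4986 -0.0576  0.0657] q [-0.2721  0.0034 -0.2514  1.3136  0.0354 -1.5958] down [0.0353 0.0034 0.9994] jaw 165.8413960130392 0.05160895227171104 [-0.205  -0.6316 -2.0819]
[312 226]
212  96  18  16  15  16  15  14  22  91  86  77  69  44  14  21  23  22  78 184 185 185
214 105  76  15  16  16  15  17  17  17  11  26   9  11  11  20  22  54  92 118 183 181
216  84  70  16  16  15  17  16  15  90  91 143 140 104  29  20  23  42  94 116 123 182
218  10  11  11   8  21  16  58  81 120 153 151 154 155 137  21  22  42  93 115 114 185
220  10  11  10  10  20  17  66 117 147 151  91 152 155 136 104  23  78 115 115 115 119
222  12  10  11  11  12  16  73  79 122 123  86 134 155 152 135  56 107 114 115 115 119
224   9  11  10  10  10  17  78  84 110 119 112  78 125 137 128 108 158 157 183 183 180
226  10  11  28  45  77  85  88  64  97 107 122 112 111 110 100 170 183 182 182 183 181
228  85  93  99 101 100  98 101  76  70  87 112 118 101  84 143 166 182 183 179 183 184
230 102 101 104 145 147 168 166  94  66  62  68  67  62  71 167 167 184 179 180 184 184
232 169 167 166 169 170 166 168 165 103  62  61  61 106 169 185 182 183 184 181 182 184
234 169 169 168 168 166 165 171 173 176 149 158 170 183 185 184 182 180 177 181 179 181
236 170 171 169 174 175 180 185 184 182 179 183 182 184 184 185 179 180 183 185 182 180
238 172 183 171 170 170 172 184 179 184 184 185 183 184 148 149 117 152 181 182 149 163
240 162 161 161 163 164 163 184 178 181 182 185 183 184 115 115 116 114 114 116 145 166
```

Emit:
play_rows([
  {"delta_pos": [0, 0, 0], "yaw": 0, "hand": 5.17},
  {"delta_pos": [0, 0, 0], "yaw": 0, "hand": 5.17},
  {"delta_pos": [0, 0, 0], "yaw": 0, "hand": 5.17},
  {"delta_pos": [0, 0, 0], "yaw": 0, "hand": 5.17},
])

```text
time_s: 34.35
tool_pos: [0.4987, -0.0578, 0.0659]
eef_rot: [0.015, -0.614, 0.789, 0.009]
contact_force: [0.2, 0.8, 0.4]
width: 0.0515
```

```bash
python3 -c "from h import *;dump('s29',w=14,h0=16,h1=24,step=1)"
```

```text
34.35 [ 0.4987 -0.0578  0.0659] q [-0.2721  0.0032 -0.2511  1.3135  0.035  -1.5958] down [0.0349 0.0038 0.9994] jaw 165.83894291437764 0.05146990531219652 [0.1504 0.7516 0.4399]
[312 226]
210  60  66  34  17  17  14  16  15  17  16  32  69  77  95 105 106 105 105 105 105 103  84  25  25  15  17  14  14  20
211  22  23  22  14  14  14  14  14  14  22  46  80  85  91 106 106 104  84  86  77  70  52  23  27  14  16  16  18  42
212  15  17  18  17  14  16  15  15  21  59  87  95  87  77  78  71  69  42  44  30  11  13  23  23  22  30  23  23  64
213  16  17  18  15  15  16  16  16  25  68  72  70  55  43  30  14  12   9   9  10  10  11  22  22  22  47  44  22  71
214  16  15  15  15  14  15  16  16  18  42  18  13  10   9  11  10  10   8  10  12  11  11  22  20  19  54  53  27  84
215  17  16  16  14  14  16  17  15  11  11  10  10  11   9  11  10   8  11  12  10  11  11  22  21  20  56  55  30  94
216  16  13  15  15  16  15  17  24   9  12  11   9   8  12  11  11   8  11  13  10  11  11  22  21  22  64  54  30  94
217  13  12  15  15  16  24  36  48  10   9  11  11  10  11   9   9  10 
[... 3187 characters left out ...]
 164 162 162 165 162 148 106  78  66  65  65  71  80 130 116 100  82  79  86 115 115 115 116 114  89
245 163 161 163 165 164 163 162 162 154 150 141 127 108  91  71  79  91 110  77  69  68  70  75 105 115 115 116 113  88
246 162 161 164 164 163 163 162 160 149 150 148 149 139  94  92  97  99  85  69  69  70  69  81 100 108 114 104 103  86
247 163 164 166 164 164 164 163 161 149 149 149 150 149 127 144 104 102  79  68  69  71  82  96 102 102 103  95  93  84
248 175 177 178 165 163 161 163 163 148 149 150 149 150 164 170 149 148 140 118 118  91  96 100  89  90  86  93  93  84
249 183 184 183 173 161 159 160 161 146 146 149 150 150 163 172 170 168 168 160 160 146 143  88  80  81  81  92  92  84
```

Run:
```python
from h import *
p=onz('side',(312.6,239),.026);print(p)
n=np.array([-.243,-.97,0]);e=np.array([.97,-.243,0]);b=np.array([1.1,.7])
for nm,c in(('under',p),('dial',p-.026*n),('stemtip',p+.0325*n)):
    R=.010 if nm=='stemtip' else .026
    q=np.array([proj('side',c+R*(np.cos(t)*e+np.sin(t)*np.array([0,0,1])))+b for t in np.arange(0,6.28,.2)])
    print(nm,c,q.min(0),q.max(0),q.mean(0))
```

```text
[ 0.4916 -0.0697  0.026 ]
under [ 0.4916 -0.0697  0.026 ] [305.798  232.9999] [321.5327 246.2918] [313.8198 239.637 ]
dial [ 0.4979 -0.0444  0.026 ] [303.1639 228.0381] [318.6713 241.2117] [311.0683 234.6159]
stemtip [ 0.4837 -0.1012  0.026 ] [314.1819 243.6263] [320.3479 248.7974] [317.3213 246.2013]
```

Emit:
play_rows([
  {"delta_pos": [0, 0.9, 1], "yaw": 0, "hand": 8.4},
  {"delta_pos": [0.05, 1.8, 1], "yaw": 0, "hand": 8.4},
  {"delta_pos": [0.05, 1.8, 1], "yaw": 0, "hand": 8.4},
  {"delta_pos": [0.05, 1.8, 1], "yaw": 0, "hand": 8.4},
])

```text
time_s: 34.8
tool_pos: [0.4992, -0.0393, 0.0758]
eef_rot: [0.015, -0.615, 0.788, 0.009]
contact_force: [0.1, -0.5, 0.1]
width: 0.0841
```

Run:
```python
from h import *
st();g=cv2.cvtColor(snap('side','s30'),cv2.COLOR_RGB2GRAY)
for y in range(222,252):print(y,*[f'{v:3d}' for v in g[y,298:328]])
t=cv2.cvtColor(snap('top','t30'),cv2.COLOR_RGB2GRAY);u=proj('top',(.495,-.06,.03)).round().astype(int);print(u)
for y in range(u[1]-16,u[1]+17,2):print(y,*[f'{v:3d}' for v in t[y,u[0]-26:u[0]+27:2]])
```

```text
34.8 [ 0.4992 -0.0393  0.0758] q [-0.2354 -0.0067 -0.2411  1.3325  0.0347 -1.5602] down [0.0347 0.0037 0.9994] jaw 165.90560784053613 0.08405943146550099 [ 0.1471 -0.4628  0.0837]
222  10  10  10  10   8  11  10   9  10  11  10  10   8   9   9  10  16  43  44  59  76  78  85  88 115 115 115 115 114 114
223   8   9   9   9  10  10   9   9   9  12   9  13  28  42  46  76  76  83  85  92  99  98 101 103 109 115 115 113 113 118
224  10   9   9  11  10  11  12  23  42  43  61  79  82  86  87 100  99  97  99 101  99  99 102 103 108 156 157 155 156 159
225   9   9  16  42  44  60  76  78  83  83  91 101 101 100 101 100 101 100 100 100 105 145 146 146 148 181 180 180 179 181
226  45  75  76  83  83  91  99  99  99  99  98  99 100 100 100 101 106 146 145 145 146 167 167 168 169 181 182 181 180 180
227  85  99  98  98  98  98 100 101 101 101  99 102 140 142 137 122 130 163 167 166 167 167 167 166 167 181 182 181 183 180
228 100 100  99  98  98  98 105 142 106 145 144 136 159 154 149 137 137 139 137 150 167 167 165 164 165 173 180 181 182 180
229 100 101 105 144 143 142 145 167 149 169 160 148 
[... 4013 characters left out ...]
 120 121 123 125 111  92  67
230  60  60  61  60  61  60  60  60  60  62  60  60  61  58  54  50  43  45  95 119 122 123 123 121  98  64  51
232  60  59  59  60  61  60  61  60  61  61  62  62  60  58  54  49  43  49 103 123 123 122 123 119  88  55  61
234  60  60  60  61  61  60  61  60  60  61  61  61  61  59  54  50  43  55 112 125 123 123 122 100  74  63  64
236  60  61  61  60  60  60  60  60  61  61  61  60  61  58  54  49  43  62 120 126 126 125 107  83  76  66  64
238  60  60  61  60  61  60  60  60  61  61  61  60  61  58  54  49  42  71 132 134 130 116  88  80  79  69  67
240  59  60  60  61  61  61  61  60  60  60  61  61  61  57  54  48  41  77 138 137 119  92  80  80  80  78  77
```

Emit:
play_rows([
  {"delta_pos": [0, 0, -3], "yaw": 0, "hand": 8.4},
  {"delta_pos": [0, 0, -6], "yaw": 0, "hand": 8.4},
  {"delta_pos": [0, 0, -6.8], "yaw": 0, "hand": 8.4},
  {"delta_pos": [0, 0, -6.8], "yaw": 0, "hand": 7},
  {"delta_pos": [0, 0, -6.8], "yaw": 0, "hand": 6},
  {"delta_pos": [0, 0, -6.8], "yaw": 0, "hand": 5.2},
  {"delta_pos": [0, 0, -6.8], "yaw": 0, "hand": 4.6},
  {"delta_pos": [0, 0, -6.8], "yaw": 0, "hand": 4.6},
])

```text
time_s: 35.7
tool_pos: [0.5009, -0.0399, 0.0098]
eef_rot: [0.016, -0.615, 0.789, 0.008]
contact_force: [-0.5, 0.5, 5.6]
width: 0.05
```

Emit:
play_rows([
  {"delta_pos": [0, 0, 0], "yaw": 0, "hand": 4.6},
  {"delta_pos": [0, 0, 0], "yaw": 0, "hand": 4.6},
  {"delta_pos": [0, 0, 2], "yaw": 0, "hand": 4.6},
  {"delta_pos": [0, 0, 4.5], "yaw": 0, "hand": 4.6},
  {"delta_pos": [0, 0, 6], "yaw": 0, "hand": 4.8},
  {"delta_pos": [0, 0, 6], "yaw": 0, "hand": 5.0},
  {"delta_pos": [0, 0, 6], "yaw": 0, "hand": 5.08},
  {"delta_pos": [0, 0, 6], "yaw": 0, "hand": 5.08},
])

```text
time_s: 36.5
tool_pos: [0.4977, -0.0395, 0.0659]
eef_rot: [0.014, -0.614, 0.789, 0.011]
contact_force: [0.3, 0.4, -2.5]
width: 0.0507
```

```bash
python3 -c "from h import *;dump('s31',w=20,h0=14,h1=20)"
```

```text
36.5 [ 0.4977 -0.0395  0.0659] q [-0.2366 -0.0013 -0.2557  1.3159  0.0347 -1.5602] down [0.0347 0.0001 0.9994] jaw 165.83714892334612 0.05072558128506144 [ 0.3436  0.4123 -2.4871]
[309 223]
209  98  22  15  15  17  15  14  35  92  78  74 103 104 101  22  29  19 106 117 181 179
211  93  78  16  17  15  14  16  53  56  63  79  90 104  80  22  56  23 111 113 120 181
213  94  94  16  41  14  16  20  89  81  78  69  43  14  11  21  56  24 114 115 116 181
215  88 105 100 100  21  17  69  27  10  15 113 101  72  66  20  56  29 115 115 115 118
217  73  40  30  10  23  17  65  10  44  77  82  87  89  90  70  56  33 115 115 115 116
219  10   9  10  11  19  16  65  43  67  74  81  86  88  90  89  41  48 115 115 114 113
221  10  10  10  10  10  18  68  61  66  72  79  83  81  75  78  66  56 115 115 115 115
223  11  10  10   9  10  15  51  99  66  71  68  62  63  62  64  68 102 115 114 119 158
225  10  10  10  10  10  10  42 106 124  75  63  63  75  82  63  68 146 181 179 180 181
227  10  12  44  78  82  99  97 100  79  64  59  99  73  78  64 103 165 180 181 180 182
229  84 102 103  99  98 100 143 142  62  62  72 112 152 104  92 167 163 168 181 177 181
231 105 145 143 142 167 167 167 167 145  77  68 100  72 114  96 171 175 176 181 180 182
233 167 166 166 164 167 167 164 164 169 169 169 153 128 108  81 157 183 179 180 179 179
235 169 167 168 170 167 165 166 176 179 181 178 176  91  63  67 172 183 179 178 179 182
237 166 168 169 176 175 179 179 181 181 180 181 181 168 152 173 181 180 178 181 181 181
239 168 182 182 183 183 182 182 182 180 180 183 182 183 182 181 180 181 182 177 180 184
241 159 159 181 180 184 186 185 181 178 177 181 181 182 182 182 180 182 180 176 145 163
```

Emit:
play_rows([
  {"delta_pos": [0, 0, 0], "yaw": 0, "hand": 5.1},
  {"delta_pos": [0, 0, 0], "yaw": 0, "hand": 5.11},
  {"delta_pos": [0, 0, 0], "yaw": 0, "hand": 5.12},
  {"delta_pos": [0, 0, 0], "yaw": 0, "hand": 5.12},
])

```text
time_s: 36.95
tool_pos: [0.4994, -0.0398, 0.068]
eef_rot: [0.015, -0.615, 0.789, 0.009]
contact_force: [0.2, -0.7, 0.1]
width: 0.0516
```

```bash
python3 -c "from h import *;dump('s32',w=14,h0=10,h1=26)"
```

```text
36.95 [ 0.4994 -0.0398  0.068 ] q [-0.2366 -0.0025 -0.2526  1.3163  0.0349 -1.5603] down [0.0349 0.0041 0.9994] jaw 165.84359324321431 0.051596441756514885 [ 0.1692 -0.6917  0.0782]
[309 223]
213  46  22  15  36  76  82  78  69  43  13  10  21  33  35 113
215 101  43  15  65  27  12  10  11   8  11   8  22  32  30 115
217   9  19  16  67  12   9  12  10  12   8  10  14  32  44 116
219  10  10  17  73  12  11  11  11  10  11  12  11  17  52 115
221  11   8  15  82  11   8  10   9   9  11  10  10  25  57 115
223  11  10  11  40  11   8  11  13  42  77  84  93  99 103 115
225  12  11  11  42  61 124  84  95 100 106 102 101 144 146 181
227  78  83  99  98 101  92 134 135 138 141 128 129 167 165 180
229  99  99 100 143 141  76 147 152  86  92  92 105 143 163 168
231 142 168 167 167 167 148 139 153 128  89  87  92  82 147 177
233 152 154 155 154 164 125 129 142 147  88  99  91 100  85 179
235 148 145 144 154 163 110 123 128  94  96  96 100 101  90 179
237 154 154 158 157 160 111 114  93  97  98  38 100 100  81 144
239 161 162 161 161 160 150  96  81  96  98  73 101  83 110 115
241 158 162 163 163 159 155 135  78  79 100 102  92  98 115 113
243 160 160 161 159 159 159 148 131 112  92  94 102 100 102 112
245 162 160 160 164 162 160 162 163 162 101 102 102 101 102 108
247 174 175 175 186 183 182 170 171 169 170 170 145 145 167 133
```

Emit:
play_rows([
  {"delta_pos": [0.1, -1.2, 0], "yaw": 0, "hand": 8.4},
  {"delta_pos": [0.25, -2.25, 0], "yaw": 0, "hand": 8.4},
  {"delta_pos": [0.25, -2.25, 0], "yaw": 0, "hand": 8.4},
  {"delta_pos": [0.25, -2.25, -3], "yaw": 0, "hand": 8.4},
  {"delta_pos": [0.25, -2.25, -5.5], "yaw": 0, "hand": 8.4},
  {"delta_pos": [0.25, -2.25, -6], "yaw": 0, "hand": 8},
  {"delta_pos": [0.25, -2.25, -6], "yaw": 0, "hand": 6.5},
  {"delta_pos": [0.25, -2.25, -6], "yaw": 0, "hand": 5.5},
])

```text
time_s: 37.8
tool_pos: [0.5026, -0.0626, 0.0089]
eef_rot: [0.015, -0.614, 0.789, 0.009]
contact_force: [0.4, 0.4, 1.4]
width: 0.0549
```

Emit:
play_rows([
  {"delta_pos": [0, 0, 0], "yaw": 0, "hand": 5},
  {"delta_pos": [0, 0, 0], "yaw": 0, "hand": 4.6},
  {"delta_pos": [0, 0, 0], "yaw": 0, "hand": 4.6},
  {"delta_pos": [0, 0, 0], "yaw": 0, "hand": 4.6},
  {"delta_pos": [0, 0, 2], "yaw": 0, "hand": 4.6},
  {"delta_pos": [0, 0, 4.5], "yaw": 0, "hand": 4.6},
  {"delta_pos": [0, 0, 5.8], "yaw": 0, "hand": 4.6},
  {"delta_pos": [0, 0, 5.8], "yaw": 0, "hand": 4.6},
])

```text
time_s: 38.6
tool_pos: [0.5036, -0.0628, 0.068]
eef_rot: [0.016, -0.615, 0.789, 0.007]
contact_force: [0.0, -0.2, -2.2]
width: 0.0508
```

```bash
python3 -c "from h import *;dump('s33',w=16,h0=12,h1=16)"
```

```text
38.6 [ 0.5036 -0.0628  0.068 ] q [-0.2791  0.0112 -0.2388  1.3134  0.035  -1.6028] down [0.0347 0.0085 0.9994] jaw 165.8418861826255 0.05080687245698775 [ 0.0373 -0.2057 -2.1627]
[314 226]
214  17  17  15  15  15  55 140 138 131 110  85  33  23  20  55  77 184
216  16  15  15  15  19 100 139 119  80  84  87  79  22  20  55  94 123
218   8  12  20  16  51  52  69  72  82  90  91  90  37  21  55  93 115
220  10  10  20  16  53  44  69  81  89  45  90  92  66  24  82 115 115
222  11   9  12  21  53  44  79  88  88  54  91  84  97  73 109 116 115
224  11  11  11  16  52  46  71  88  88  90  91  90 109 158 157 184 183
226  46  77  84 100  88  66  89  91  90  92  80 151 171 184 182 182 184
228 101 100 100 106 106 145 119  78  83 108 152 166 167 181 184 180 184
230 145 147 169 169 170 169 170 157 157 169 171 168 168 184 179 181 185
232 169 170 167 168 167 173 170 165 169 177 178 186 182 184 184 182 182
234 168 166 165 172 173 177 176 177 182 184 184 184 182 180 175 147 147
236 173 175 180 185 185 182 180 183 182 184 184 185 180 180 181 160 115
238 182 183 183 184 179 185 184 186 184 184 183 184 182 182 181 181 157
240 186 186 185 185 178 182 182 185 183 185 183 183 185 182 182 150 144
```

Emit:
play_rows([
  {"delta_pos": [0, 0, 0], "yaw": 0, "hand": 5.0},
  {"delta_pos": [0, 0, 0], "yaw": 0, "hand": 5.06},
  {"delta_pos": [0, 0, 0], "yaw": 0, "hand": 5.1},
  {"delta_pos": [0, 0, 0], "yaw": 0, "hand": 5.12},
  {"delta_pos": [0, 0, 0], "yaw": 0, "hand": 5.13},
  {"delta_pos": [0, 0, 0], "yaw": 0, "hand": 5.14},
])

```text
time_s: 39.25
tool_pos: [0.5014, -0.0622, 0.0655]
eef_rot: [0.015, -0.614, 0.789, 0.01]
contact_force: [-0.2, -0.6, -2.3]
width: 0.0516
```

```bash
python3 -c "from h import *;dump('s34',w=16,h0=12,h1=14)"
```

```text
39.25 [ 0.5014 -0.0622  0.0655] q [-0.2792  0.013  -0.2421  1.3138  0.035  -1.6029] down [0.0349 0.003  0.9994] jaw 165.84134584061647 0.0515900655626193 [-0.1652 -0.623  -2.3375]
[314 227]
215  18  15  14  16  20 132 140 140 108  88  60  12  22  32  29 116 153
217  13  14  15  17  40 141 107  83  88  65  90  66  21  34  31 116 119
219  11  12  20  19  69  95  72  90  88  81  92  91  11  40  30 114 115
221  10  11  24  20  68  66  79  89  88  90  91  91  49  45  99 116 115
223  10   9  17  17  68  74  89  90  59  84  92  78 109  99 114 160 160
225  10  17  44  46  68  76  92  90  63  93  90 103 150 182 181 182 183
227  86  99  99 101  89  65  71  90  93  94  95 168 168 184 184 182 185
229 102 105 144 146 150 156 124  84  80 109 169 166 167 182 180 180 184
231 169 168 169 170 166 170 171 167 169 171 171 178 177 185 182 181 185
233 170 168 165 169 171 170 171 167 176 182 183 186 183 182 181 181 181
235 167 166 175 180 179 182 179 183 183 185 186 185 183 146 112 116 113
237 181 182 181 184 182 182 182 184 184 185 182 184 179 180 157 116 115
239 184 184 185 184 180 186 184 186 183 184 182 183 184 181 181 116 118
```

Emit:
play_rows([
  {"delta_pos": [0, 0, 0], "yaw": 0, "hand": 5.15},
  {"delta_pos": [0, 0, 0], "yaw": 0, "hand": 5.16},
  {"delta_pos": [0, 0, 0], "yaw": 0, "hand": 5.16},
  {"delta_pos": [0, 0, 0], "yaw": 0, "hand": 5.0},
  {"delta_pos": [0, 0, 0], "yaw": 0, "hand": 4.6},
  {"delta_pos": [0, 0, 0], "yaw": 0, "hand": 4.6},
])

```text
time_s: 39.9
tool_pos: [0.5018, -0.0623, 0.0659]
eef_rot: [0.015, -0.614, 0.789, 0.009]
contact_force: [-0.2, 0.4, -0.0]
width: 0.0458
```

```bash
python3 -c "from h import *;dump('s35',w=16,h0=14,h1=24,step=1)"
```

```text
39.9 [ 0.5018 -0.0623  0.0659] q [-0.2792  0.0126 -0.2415  1.3139  0.035  -1.6029] down [0.0349 0.0039 0.9994] jaw 165.8390089954576 0.04579357940941094 [-0.2263  0.4418 -0.0218]
[314 227]
213  16  14  17  16  16  16  18  13  15  16  18  32  56  44  30  14  12  10  10  11  10  11  12  20  12  24  40  24  27  88 153 184 184
214  15  16  17  15  15  17  15  14  17  15  15  13  11  10  11  10  10  10   9  10   8  12  13  22  11  26  58  36  29  92 118 153 184
215  16  16  16  15  15  16  16  16  17  16  15  11   9  10  11  11  10  12  10  10  11  10  15  21  19  22  67  41  30  94 116 120 153
216  14  16  17  17  16  15  14  18  16  16  14  11  11  11  11  10  11   9  10   9  10  11  15  22  22  23  68  42  30  94 117 117 123
217  12  14  13  14  15  14  16  17  18  36  39  11   9  11  12  10  10  11  10  11  11  12  13  22  21  23  66  42  35 108 117 117 119
218  11  10  12  12  15  17  15  19  36  61  45  13  10  11  11   9   9  13  11  11   9  11  15  24  21  23  67  43  38 117 116 115 115
219   8  11  11  11  14  20  15  18  43  68  40   9  11  10   9  10  10  11  10  11   9  11  12
[... 3556 characters left out ...]
  89  85  87  87  87
246 162 161 164 164 162 165 162 161 162 163 162 164 164 136 114  93  75  93 101 117 116 115 115 115 115 115 105 103  86  85  85  86  86
247 163 164 166 165 164 164 163 163 162 163 163 177 176 170 155 146  93 105 105 116 116 116 115 115 115 104  94  93  84  84  84  85  85
248 162 165 166 165 164 162 163 166 175 175 178 186 184 178 172 171 145 104 104 108 115 115 113 102 102  93  93  93  84  84  84  84  84
249 162 162 162 161 161 159 160 163 170 182 183 185 177 175 172 170 167 142 103 105 115 114 102  93  93  92  93  93  84  84  81  83  83
250 163 161 159 159 158 160 162 163 174 182 176 175 170 172 172 168 167 165 141  92  98  98  94  94  94  93  93  93  85  81  80  82  85
```

Run:
```python
from h import *
b=cv2.imread('pics/s35.png',0)
for i in range(3):
    a=cv2.cvtColor(snap('side',f's36_{i}'),cv2.COLOR_RGB2GRAY);print(np.abs(a[222:252,295:325].astype(int)-b[222:252,295:325]).mean())
for y in range(222,256):print(y,*[f'{v:3d}' for v in a[y,298:330]])
st()
```

```text
2.7855555555555553
4.137777777777778
5.187777777777778
222   9  11   9  10  12  26  18  19  48  69  40  10   9  11  11  11  13  43  44  61  76  80  85  81  53  33  72 105 114 115 116 117
223  10  11  10  10  12  24  18  18  43  68  40  12  27  43  46  78  77  84  86  94 100 100 102 102  90  74 100 110 114 121 161 161
224   8   8  10   9  10  14  15  17  44  68  46  80  83  86  87 101 100 100 100 102 102 101 103 104 108 153 159 157 158 162 184 184
225  10  12  15  42  44  59  59  47  56  69  52 114 113 112 116 116 112 107 102 102 106 147 148 148 150 183 183 182 182 182 183 183
226  45  77  77  84  85  92  92  85  76  70  95 144 137 136 162 163 153 142 137 140 147 170 169 170 171 184 184 183 183 182 183 184
227  86 100 100  99  99 100 102 113 135 146 113 175 169 145 183 185 180 176 174 155 166 169 168 167 168 182 184 183 184 182 183 184
228 101 102 101  99  99 101 114 146 173 180 156 183 165 169 184 184 145 146 146 133 132 169 167 165 167 174 182 183 184 182 180 183
229 102 102 106 145 144 138 137 150 163 181 181 182 168 160 145 144 114 115 116 119 104 149 166 165 167 170 183 183 181 1
[... 2921 characters left out ...]
7 178 176 182 184 188 188 184 170 171 172 170 169 173 173 161 159 149 147 148 148 148 148 129 117  97  97  96  95  98  99  87
253 186 189 187 182 184 187 187 184 170 171 172 171 170 171 159 150 150 149 147 148 147 147 149 147 117  98 102 104 105 107 107  95
254 184 188 188 184 181 184 184 184 171 172 172 170 157 156 148 150 151 149 148 147 149 149 145 122  97  92  98 100 103 105 106 105
255 184 185 186 183 181 184 186 186 172 171 170 159 149 148 149 150 149 149 148 148 148 124 114  93  89  90  94  98 101 103 105 106
40.1 [ 0.5016 -0.0622  0.0657] q [-0.2792  0.0128 -0.2419  1.3139  0.035  -1.6029] down [0.0349 0.0034 0.9994] jaw 165.8418172136349 0.04625060592723764 [-1.0076  0.2206  0.2835]
```

Run:
```python
from h import *
print(onz('side',(312-1.1,231.3-.7),.0585),'stem base',onz('side',(314.3-1.1,245.5-.7),0.),proj('side',(.5016,-.0622,.0585)),proj('side',(.5016,-.0622,.0)))
```

```text
[ 0.4883 -0.0657  0.0585] stem base [ 0.4943 -0.0686  0.    ] [313.8791 228.461 ] [313.9993 242.8453]
```

Emit:
play_rows([
  {"delta_pos": [-0.5, -0.3, 0], "yaw": 0, "hand": 8.4},
  {"delta_pos": [-1.0, -0.5, 0], "yaw": 0, "hand": 8.4},
  {"delta_pos": [-1.0, -0.5, 0], "yaw": 0, "hand": 8.4},
  {"delta_pos": [-1.0, -0.5, -2], "yaw": 0, "hand": 8.4},
  {"delta_pos": [-1.0, -0.5, -3.8], "yaw": 0, "hand": 7.5},
  {"delta_pos": [-1.0, -0.5, -3.8], "yaw": 0, "hand": 5.5},
  {"delta_pos": [-1.0, -0.5, -3.8], "yaw": 0, "hand": 4.6},
  {"delta_pos": [-1.0, -0.5, -3.8], "yaw": 0, "hand": 4.6},
])

```text
time_s: 40.9
tool_pos: [0.4918, -0.0674, 0.0283]
eef_rot: [0.015, -0.614, 0.789, 0.009]
contact_force: [-1.1, 0.3, -1.4]
width: 0.0515
```

```bash
python3 -c "from h import *;dump('s37',w=18,h0=16,h1=22,step=1)"
```

```text
40.9 [ 0.4918 -0.0674  0.0283] q [-0.2947  0.0137 -0.3175  1.2372  0.035  -1.6184] down [0.0348 0.004  0.9994] jaw 165.84052854681246 0.05150329928868056 [-1.0911  0.3138 -1.3883]
[312 238]
222  16  15  15  17  12  16  26  17  16  16  17  17  15  16  18  14   9  11  10  11  14  43  45  61  77  77  41  27  16  18  17  15  21  55  90  71  73
223  16  15  15  17  15  17  21  16  21  15  15  16  15  17  14  13  27  43  46  78  78  85  86  94 101  97  26  25  16  16  16  20  43 106 161 156 155
224  19  15  17  16  16  17  17  16  18  15  15  16  21  47  63  81  84  96 105 117 115 107 107 102 101  98  22  21  17  22  15  36 117 163 185 184 184
225  21  17  15  14  16  18  17  17  15  15  15  15  28  88 110 134 152 165 138 162 157 150 136 124 111 142  23  21  19  52  33  44 145 183 184 184 183
226  15  21  14  16  16  16  16  15  16  16  15  19  52 133 146 131 182 187 144 182 180 179 170 167 144 156  22  21  21  67  42  45 145 183 183 185 185
227  60  47  15  16  16  15  15  15  15  14  17  35 110 169 171 155 183 182 146 182 184 186 185 186 173 152  60  21  23  69  42  46 147 183 184 185 18
[... 4165 characters left out ...]
 171 159 149 149 150 151 150 149 149 149 149 124 114  93  89  90  95  98 101 103 106 106 106
256 186 184 181 181 184 186 186 183 181 185 187 188 177 159 158 152 152 152 151 152 149 147 148 147 128  90  82  86  88  90  92  95  97 101 104 105 107
257 151 151 150 149 151 153 152 150 149 150 151 147 130 115 116 122 152 151 152 153 151 150 149 147 108  75  81  86  87  87  89  91  94  97 100 102 105
258 116 116 116 117 118 117 117 114 103 115 104  92  83  83  82  85 117 117 119 119 118 117 118 116  93  74  78  84  86  87  88  88  91  94  96  99 104
259 114 103 103 103 105 104 104 102  92 103  88  83  84  83  83  81  80  81  81  81  82  82  82  82  77  70  54  72  84  86  86  88  88  90  92  96  81
```

Emit:
play_rows([
  {"delta_pos": [0, 0, 0], "yaw": 0, "hand": 5.4},
  {"delta_pos": [0, 0, 0], "yaw": 0, "hand": 6},
  {"delta_pos": [0, 0, 0], "yaw": 0, "hand": 7.5},
  {"delta_pos": [0, 0, 0], "yaw": -8, "hand": 7.5},
  {"delta_pos": [0, 0, 0], "yaw": -16, "hand": 7.5},
  {"delta_pos": [0, 0, 0], "yaw": -24, "hand": 7.5},
  {"delta_pos": [0, 0, 0], "yaw": -32, "hand": 7.5},
  {"delta_pos": [0, 0, 0], "yaw": -40, "hand": 7.5},
])

```text
time_s: 41.75
tool_pos: [0.4917, -0.0673, 0.028]
eef_rot: [0.017, -0.305, 0.952, 0.004]
contact_force: [-0.4, 0.5, 0.1]
width: 0.0749
```

Emit:
play_rows([
  {"delta_pos": [0, 0, 0], "yaw": -8.5, "hand": 7.5},
  {"delta_pos": [0, 0, 0], "yaw": -17, "hand": 7.5},
  {"delta_pos": [0, 0, 0], "yaw": -25.5, "hand": 7.5},
  {"delta_pos": [0, 0, 0], "yaw": -34, "hand": 7.5},
  {"delta_pos": [0, 0, 0], "yaw": -42, "hand": 7.5},
  {"delta_pos": [0, 0, 0], "yaw": -50, "hand": 7.5},
  {"delta_pos": [0, 0, 0], "yaw": -50, "hand": 6.5},
  {"delta_pos": [0, 0, 0], "yaw": -50, "hand": 5.6},
])

```text
time_s: 42.55
tool_pos: [0.4917, -0.0672, 0.0278]
eef_rot: [0.017, 0.122, 0.992, -0.004]
contact_force: [0.6, -0.3, -0.1]
width: 0.0562
```

```bash
python3 -c "from h import *;dump('s38',w=18,h0=16,h1=14,step=2)"
```

```text
42.55 [ 0.4917 -0.0672  0.0278] q [-0.2696 -0.0194 -0.3516  1.2033 -0.0024 -0.0254] down [0.0352 0.0033 0.9994] jaw 76.00778905930227 0.056225931511551724 [ 0.5927 -0.2833 -0.1362]
[312 238]
222   9  10   9  10   9  19  15  19  15  16  18  19  38  34  25 116 114 116 115
224  11  10   9  11  10  16  30  15  18  20  24  17  32  33  29 158 157 183 183
226   7  28  45  77  84 100  38  58 118  22  24  15  19  16  45 183 182 182 183
228  94 100 100 100  99 106  81 169 175  22  23  16  16  16  42 181 183 179 183
230 100 104 145 146 168 168 133 178 177  25  24  17  27  26  48 184 179 180 184
232 167 165 169 169 166 168 117 165 161  64  26  16  18  18  57 183 183 181 182
234 169 168 167 165 165 171 107 110 156 101  29  17  17  62 110 180 177 181 179
236 171 169 174 175 180 185 124  95  85  83  28  18  20  73 109 179 182 184 182
238 183 183 182 183 183 183 142  95  83  76  39  16  19  72 141 183 148 148 146
240 161 183 173 173 172 173 177 127  81  67  39  17  42 104 116 114 114 114 105
242 160 161 162 163 162 160 158 172 168  65  65  77 117 115 114 114 114 104  80
244 159 162 164 159 163 162 162 163 161 110  70  78 115 116 115 116  90  94  97
246 163 162 161 163 162 162 161 161 164 132  97  93 116 114 114 104  86  84  90
248 158 160 162 165 163 162 161 163 183 171 172 168 142 105 101  93  84  83  84
250 160 160 162 158 158 175 173 183 170 171 166 167 158 127 123  92  84  91  84
```

Emit:
play_rows([
  {"delta_pos": [0, 0, 0], "yaw": 0, "hand": 5.2},
  {"delta_pos": [0, 0, 0], "yaw": 0, "hand": 4.6},
  {"delta_pos": [0, 0, 0], "yaw": 0, "hand": 4.6},
  {"delta_pos": [0, 0, 0], "yaw": 0, "hand": 4.6},
  {"delta_pos": [0, 0, 0], "yaw": 0, "hand": 4.6},
], newtons=45)

```text
time_s: 43.1
tool_pos: [0.4921, -0.0673, 0.0282]
eef_rot: [0.018, 0.123, 0.992, -0.004]
contact_force: [0.1, 0.6, 3.9]
width: 0.05
```

Emit:
play_rows([
  {"delta_pos": [0, 0, 3], "yaw": 0, "hand": 4.6},
  {"delta_pos": [0, 0, 7], "yaw": 0, "hand": 4.6},
  {"delta_pos": [0, 0, 11], "yaw": 0, "hand": 4.6},
  {"delta_pos": [0, 0, 14.5], "yaw": 0, "hand": 4.6},
  {"delta_pos": [0, 0, 14.5], "yaw": 0, "hand": 4.6},
  {"delta_pos": [0, 0, 14.5], "yaw": 0, "hand": 4.6},
])

```text
time_s: 43.7
tool_pos: [0.4916, -0.0674, 0.1724]
eef_rot: [0.017, 0.123, 0.992, -0.004]
contact_force: [0.1, 0.1, -3.3]
width: 0.0502
```

Run:
```python
from h import *
st();g=cv2.cvtColor(snap('side','s39'),cv2.COLOR_RGB2GRAY)
u=proj('side',r.get_state()['tool_pos']+[0,0,-.005]).round().astype(int);print(u)
for y in range(u[1]-16,u[1]+16,1):print(y,*[f'{v:3d}' for v in g[y,u[0]-16:u[0]+17]])
```

```text
43.7 [ 0.4916 -0.0674  0.1724] q [-0.2697 -0.0725 -0.1123  1.496  -0.0029 -0.0226] down [0.0349 0.0036 0.9994] jaw 75.83429694297394 0.05023269766003149 [ 0.0736  0.0592 -3.3173]
[311 202]
186 101  92  48  71  66  47  55  96 100  95  57  14  14  13  15  29  22  19  23  21  14  14  15  14  15  17  14  44 140 177 176 174 175
187 103 113  51  46  45  43  59  89 101  99  68  13  17  36  69  58  23  18  24  22  14  19  25  22  22  22  15  43 140 177 177 176 176
188  99 113  90  72  59  64  70  80  83  81  72  43 104 104 146 137  23  19  24  20  15  17  28  25  26  23  12  50 162 178 179 179 177
189  93  98  97  92  65  71  71  69  65  65  78 112 157 134 172 148  24  17  24  20  14  14  20  19  21  22  14  55 176 177 179 178 176
190  91  89  82  84  69  67  64  62  65  66  91 149 152 157 172 153  21  18  25  19  14  16  17  17  16  16  13  55 176 175 177 177 176
191  97  88  84  81  79  81  80  78  89  90 111 152 158 171 171 167  46  24  23  19  15  16  15  14  14  27  80  80 159 174 176 176 175
192 100  97  95  87  88  89  89  90 102 102 116 147 153 172 173 168  83  50  31  20  15  16  15
[... 2740 characters left out ...]
 108 110 111 111 119
213  79  80  58  61  72  73  70  78  86  89  79  71  75  69  67  54  41  29  13  10   8  12  10   9  10  10  33 111 111 111 112 111 113
214  93  92  84  87  91  80  70  76  74  67  53  42  41  16  11  11  11   9   9  10  10  11   9   9   8  11  33 113 112 111 111 111 110
215  98  78  81  74  68  52  41  42  26  12   9   7   9  12   8   7   9  11  11   7  10  10   9   9   9   9  34 115 112 112 112 112 112
216  66  41  43  27  13  12   8   8   9   9   8   9  10   8  10   9   8   7   8   9  10   9  11  10   9  10  34 112 112 111 113 113 112
217   9   8  10  11  10  11   9  11  10  10   8   9  10  10  10  10  11  10  10   9  11   9   8   9   9  11  35 112 112 111 113 112 112
```

Emit:
play_rows([
  {"delta_pos": [1.2, -3.6, 0], "yaw": 0, "hand": 4.6},
  {"delta_pos": [2.4, -7.3, 0], "yaw": 0, "hand": 4.6},
  {"delta_pos": [3.65, -11.05, 0], "yaw": 0, "hand": 4.6},
  {"delta_pos": [3.65, -11.05, 0], "yaw": 0, "hand": 4.6},
  {"delta_pos": [3.65, -11.05, 0], "yaw": 0, "hand": 4.6},
  {"delta_pos": [3.65, -11.05, -0.8], "yaw": 0, "hand": 4.6},
  {"delta_pos": [3.65, -11.05, -0.8], "yaw": 0, "hand": 4.6},
])

```text
time_s: 44.45
tool_pos: [0.5265, -0.1761, 0.1621]
eef_rot: [0.015, 0.123, 0.992, -0.003]
contact_force: [-0.1, 0.9, -1.9]
width: 0.0505
```

Run:
```python
from h import *
st();g=cv2.cvtColor(snap('side','s40'),cv2.COLOR_RGB2GRAY)
for y in range(206,246,1):print(y,*[f'{v:3d}' for v in g[y,330:362]])
p=r.get_state()['tool_pos'];print(proj('side',p+[0,0,-.0283]),proj('side',(.528,-.178,.128)))
```

```text
44.45 [ 0.5265 -0.1761  0.1621] q [-0.4459  0.0856  0.0263  1.4811  0.0039 -0.2   ] down [0.0306 0.0022 0.9995] jaw 75.91295352131944 0.050532311656501246 [-0.1418  0.9069 -1.8571]
206 184 183 184 184 187 189 183  83  66 139 171 162 181 167 177  49  16  18  16  14  15  15  15  15  17  15  15  15  54 170 186 186
207 186 186 186 185 186 189 186 110 100 172 180 166 183 182 176  58  17  17  13  15  15  16  16  17  17  17  15  19  70 184 186 187
208 187 186 186 186 186 187 186 152 126 179 159 180 181 182 177  57  16  16  15  13  15  16  15  15  17  16  18  23  79 185 186 186
209 185 185 186 185 184 184 185 166 130 166 166 181 180 181 177  86  15  24  16  14  16  17  17  18  17  17  16  36 121 186 187 187
210 187 187 189 186 184 183 184 166 124 150 161 181 182 182 179 102  50  42  17  13  15  17  17  29  84  63  99 146 170 186 187 187
211 188 189 189 187 187 186 184 165 115 132 145 175 184 184 181 103  70  44  16  14  16  16  21  68 157 107 118 185 186 188 189 187
212 187 187 188 190 187 187 184 155 109 112 130 146 153 185 182 103  74  39  14  15  14  16  24  74 147 100 113 188 187 187 189
[... 3700 characters left out ...]

241  95  94 101 104 104 104 103  94  74  63  65  65  57  54  57  61  67  74  71  80  83  82  96 113 115  98  98  97  95  99 110 108
242  82  78  91 105 103 104 104 102  80  62  66  64  64  68  68  76  80  78  77  78  79  85 114 123 122 117 115 104 105 108 115 108
243  85  78  97 105 104 104 104 103  94  67  63  63  64  66  69  71  73  71  69  72  76  91 123 123 123 124 121  92  99 103 121 116
244  98  96 105 105 104 104 105 104 102  73  62  63  63  64  66  67  66  67  71  75  81  95 116 124 124 123 121  87  89  96 123 122
245  97 101 104 105 104 103 104 103  93  79  64  64  65  64  65  64  65  68  75  86  98 103 108 114 116 124 123 110 109 113 122 121
[343.8217 225.2212] [344.433  227.2497]
```

Emit:
play_rows([
  {"delta_pos": [0, 0, 0], "yaw": 0, "hand": 4.6},
  {"delta_pos": [0, 0, 0], "yaw": 0, "hand": 4.6},
])

```text
time_s: 44.7
tool_pos: [0.5281, -0.1772, 0.1649]
eef_rot: [0.017, 0.123, 0.992, -0.004]
contact_force: [0.0, 0.2, -1.4]
width: 0.0501
```

Run:
```python
from h import *
st();g=cv2.cvtColor(snap('side','s41'),cv2.COLOR_RGB2GRAY).astype(float)
def edges(im,y,x0,x1,lev=125):
    row=im[y,x0:x1];i=np.where(row<lev)[0];a,b=i[0],i[-1]
    L=x0+a-(lev-row[a])/(row[a-1]-row[a]) if a else x0
    R=x0+b+(lev-row[b])/(row[b+1]-row[b]); return round(L,2),round(R,2),round((L+R)/2,2)
for y in(222,223,224,225):print(y,'stem',edges(g,y,340,352))
for y in(229,230,231,232):print(y,'coup',edges(g,y,333,355,150))
b=cv2.imread('pics/s10.png',0).astype(float)
for y in(229,230,231,232):print(y,'coup s10',edges(b,y,333,355,150))
p=r.get_state()['tool_pos'];print('stem exp',proj('side',p+[0,0,-.026]),'front rim',proj('side',p+[-.0057,-.0082,-.0283]),'coup exp',proj('side',(.528,-.178,.125)))
s=cv2.imread('pics/s39.png',0);print(proj('side',(.4916,-.0674,.146)));print([list(s[y,306:324]) for y in (206,207,208)])
print([int(v) for v in g[218:234,345]],[int(v) for v in g[218:234,346]])
```

```text
44.7 [ 0.5281 -0.1772  0.1649] q [-0.4464  0.0846  0.0307  1.4815  0.0038 -0.2001] down [0.0354 0.0033 0.9994] jaw 75.8893850290039 0.05010657992592803 [ 0.0402  0.1638 -1.3593]
222 stem (np.float64(343.14), np.float64(349.72), np.float64(346.43))
223 stem (np.float64(342.7), np.float64(349.69), np.float64(346.19))
224 stem (np.float64(342.72), np.float64(349.6), np.float64(346.16))
225 stem (np.float64(342.12), np.float64(349.3), np.float64(345.71))
229 coup (np.float64(337.45), np.float64(352.42), np.float64(344.94))
230 coup (np.float64(337.29), np.float64(352.36), np.float64(344.83))
231 coup (np.float64(337.3), np.float64(352.53), np.float64(344.92))
232 coup (np.float64(337.25), np.float64(352.64), np.float64(344.95))
229 coup s10 (np.float64(337.23), np.float64(352.73), np.float64(344.98))
230 coup s10 (np.float64(337.15), np.float64(352.55), np.float64(344.85))
231 coup s10 (np.float64(337.17), np.float64(352.66), np.float64(344.92))
232 coup s10 (np.float64(337.13), np.float64(352.77), np.float64(344.95))
stem exp [344.4965 223.9988] front rim [344.6302 226.8768] coup exp [3
[... 246 characters left out ...]
(110), np.uint8(111), np.uint8(112), np.uint8(113)], [np.uint8(73), np.uint8(72), np.uint8(73), np.uint8(80), np.uint8(101), np.uint8(111), np.uint8(102), np.uint8(84), np.uint8(69), np.uint8(73), np.uint8(75), np.uint8(82), np.uint8(42), np.uint8(54), np.uint8(109), np.uint8(111), np.uint8(112), np.uint8(111)], [np.uint8(76), np.uint8(73), np.uint8(72), np.uint8(73), np.uint8(91), np.uint8(98), np.uint8(91), np.uint8(82), np.uint8(68), np.uint8(70), np.uint8(72), np.uint8(88), np.uint8(83), np.uint8(49), np.uint8(88), np.uint8(111), np.uint8(112), np.uint8(112)]]
[74, 72, 70, 67, 65, 64, 64, 65, 65, 64, 45, 18, 60, 71, 65, 69] [84, 70, 65, 66, 67, 67, 66, 66, 66, 64, 46, 20, 60, 71, 65, 69]
```

Emit:
play_rows([
  {"delta_pos": [-0.33, 0.02, 0], "yaw": 0, "hand": 4.6},
  {"delta_pos": [-0.33, 0.02, -0.5], "yaw": 0, "hand": 4.6},
  {"delta_pos": [-0.33, 0.02, -0.5], "yaw": 0, "hand": 4.6},
  {"delta_pos": [-0.33, 0.02, -0.5], "yaw": 0, "hand": 4.6},
])

```text
time_s: 45.15
tool_pos: [0.5245, -0.1775, 0.1592]
eef_rot: [0.017, 0.123, 0.992, -0.004]
contact_force: [-0.1, -0.4, -1.9]
width: 0.0504
```

Run:
```python
from h import *
st();g=cv2.cvtColor(snap('side','s42'),cv2.COLOR_RGB2GRAY).astype(int)
for y in range(219,233):print(y,g[y,334:358].tolist())
p=r.get_state()['tool_pos'];print('front rim',proj('side',p+[.0032,-.0008,-.0283]+np.array([-.0057,-.0082,0])),'mouth front rim',proj('side',[.528-.0085,-.178-.0123,.128]))
```

```text
45.15 [ 0.5245 -0.1775  0.1592] q [-0.4497  0.0775  0.0119  1.471   0.0038 -0.2024] down [0.0343 0.0031 0.9994] jaw 75.83453428384937 0.0504202804938179 [-0.104  -0.3773 -1.935 ]
219 [184, 183, 182, 160, 116, 99, 95, 90, 85, 79, 66, 94, 64, 26, 16, 17, 16, 18, 31, 73, 82, 141, 185, 185]
220 [185, 185, 186, 184, 161, 113, 94, 89, 83, 78, 70, 96, 65, 37, 15, 25, 36, 46, 59, 76, 118, 174, 183, 182]
221 [186, 186, 187, 187, 183, 159, 115, 90, 83, 78, 72, 79, 66, 59, 51, 56, 59, 65, 77, 116, 167, 185, 184, 185]
222 [185, 184, 186, 187, 186, 182, 160, 126, 90, 74, 70, 63, 66, 65, 66, 70, 89, 113, 151, 165, 186, 187, 186, 188]
223 [185, 184, 186, 187, 185, 184, 180, 163, 109, 68, 68, 65, 65, 64, 70, 115, 159, 168, 186, 183, 185, 184, 174, 173]
224 [185, 183, 186, 186, 183, 182, 182, 176, 109, 66, 65, 66, 66, 67, 84, 141, 186, 188, 188, 185, 183, 160, 134, 133]
225 [183, 184, 186, 187, 182, 180, 178, 151, 85, 66, 65, 67, 68, 72, 89, 140, 183, 185, 183, 162, 144, 120, 105, 107]
226 [185, 185, 186, 188, 185, 180, 157, 101, 66, 64, 64, 66, 74, 78, 82, 113, 161, 180, 153, 111, 112, 115, 105, 96]
227 [184, 184, 184, 187, 184, 154, 107, 69, 63, 65, 65, 69, 73, 76, 75, 80, 117, 145, 125, 146, 161, 162, 158, 148]
228 [183, 183, 183, 183, 163, 103, 67, 74, 70, 51, 51, 54, 54, 62, 66, 70, 90, 103, 123, 159, 157, 163, 168, 177]
229 [184, 183, 185, 180, 114, 70, 61, 71, 74, 35, 29, 25, 27, 41, 60, 77, 83, 88, 131, 178, 175, 179, 165, 160]
230 [183, 183, 186, 180, 77, 73, 61, 62, 69, 57, 60, 60, 61, 63, 69, 77, 77, 83, 123, 199, 200, 198, 186, 173]
231 [185, 185, 188, 182, 79, 70, 62, 60, 63, 67, 70, 71, 71, 73, 73, 73, 76, 87, 95, 201, 198, 196, 192, 187]
232 [186, 187, 188, 181, 58, 51, 63, 67, 63, 64, 65, 65, 66, 68, 70, 72, 77, 78, 80, 190, 194, 190, 186, 181]
front rim [344.6645 228.7038] mouth front rim [344.696  230.6177]
```

Emit:
play_rows([
  {"delta_pos": [0, 0, -0.3], "yaw": 0, "hand": 4.6},
  {"delta_pos": [0, 0, -0.6], "yaw": 0, "hand": 4.6},
  {"delta_pos": [0, 0, -0.9], "yaw": 0, "hand": 4.6},
  {"delta_pos": [0, 0, -0.9], "yaw": 0, "hand": 4.6},
])

```text
time_s: 45.6
tool_pos: [0.5243, -0.1773, 0.1497]
eef_rot: [0.016, 0.123, 0.992, -0.004]
contact_force: [-0.1, -0.1, -1.7]
width: 0.05
```

```bash
python3 -c "from h import *;st()"
```

```text
45.6 [ 0.5243 -0.1773  0.1497] q [-0.4496  0.0785 -0.0058  1.4531  0.0038 -0.2024] down [0.0335 0.003  0.9994] jaw 75.83895812240685 0.05003602085159871 [-0.1244 -0.0905 -1.6541]
```

Emit:
play_rows([
  {"delta_pos": [0, 0, -0.4], "yaw": 0, "hand": 4.6},
  {"delta_pos": [0, 0, -0.8], "yaw": 0, "hand": 4.6},
  {"delta_pos": [0, 0, -1.1], "yaw": 0, "hand": 4.6},
  {"delta_pos": [0, 0, -1.1], "yaw": 0, "hand": 4.6},
])

```text
time_s: 46.0
tool_pos: [0.5254, -0.1778, 0.1412]
eef_rot: [0.018, 0.123, 0.992, -0.004]
contact_force: [-0.9, 0.2, 5.5]
width: 0.0507
```

Emit:
play_rows([
  {"delta_pos": [0, 0, -0.2], "yaw": 0, "hand": 4.6},
  {"delta_pos": [0, 0, -0.4], "yaw": 0, "hand": 4.6},
  {"delta_pos": [0, 0, -0.4], "yaw": 0, "hand": 4.6},
])

```text
time_s: 46.3
tool_pos: [0.5253, -0.178, 0.1382]
eef_rot: [0.019, 0.123, 0.992, -0.005]
contact_force: [-2.9, 0.8, 8.0]
width: 0.0506
```

Emit:
play_rows([
  {"delta_pos": [0, 0, -0.2], "yaw": 0, "hand": 4.6},
  {"delta_pos": [0, 0, -0.4], "yaw": 0, "hand": 4.6},
  {"delta_pos": [0, 0, -0.4], "yaw": 0, "hand": 4.6},
])

```text
time_s: 46.6
tool_pos: [0.5253, -0.1781, 0.1347]
eef_rot: [0.019, 0.123, 0.992, -0.005]
contact_force: [-3.2, 0.3, 8.5]
width: 0.0504
```

Emit:
play_rows([
  {"delta_pos": [0, 0, -0.15], "yaw": 0, "hand": 4.6},
  {"delta_pos": [0, 0, -0.3], "yaw": 0, "hand": 4.6},
  {"delta_pos": [0, 0, -0.3], "yaw": 0, "hand": 4.6},
])

```text
time_s: 46.9
tool_pos: [0.5252, -0.1782, 0.1311]
eef_rot: [0.018, 0.123, 0.992, -0.005]
contact_force: [-1.8, 1.1, 6.8]
width: 0.0501
```

Emit:
play_rows([
  {"delta_pos": [0, 0, -0.15], "yaw": 0, "hand": 4.6},
  {"delta_pos": [0, 0, -0.25], "yaw": 0, "hand": 4.6},
  {"delta_pos": [0, 0, -0.25], "yaw": 0, "hand": 4.6},
])

```text
time_s: 47.2
tool_pos: [0.5254, -0.1783, 0.1294]
eef_rot: [0.019, 0.123, 0.992, -0.005]
contact_force: [-4.1, 1.5, 9.9]
width: 0.0502
```

Run:
```python
from h import *
st();g=cv2.cvtColor(snap('side','s43'),cv2.COLOR_RGB2GRAY).astype(int)
for y in range(210,252):print(y,g[y,336:356].tolist())
```

```text
47.2 [ 0.5254 -0.1783  0.1294] q [-0.4497  0.0792 -0.0456  1.4072  0.0028 -0.2024] down [0.0385 0.0051 0.9992] jaw 75.83291147479146 0.05015823573204808 [-4.0987  1.4985  9.9125]
210 [162, 51, 16, 17, 15, 17, 25, 18, 21, 19, 19, 20, 19, 16, 15, 17, 17, 24, 35, 34]
211 [162, 59, 16, 14, 16, 15, 21, 17, 21, 20, 19, 24, 45, 13, 14, 15, 19, 27, 34, 31]
212 [162, 60, 15, 14, 14, 14, 16, 16, 19, 19, 38, 111, 57, 14, 15, 17, 17, 24, 25, 22]
213 [161, 59, 15, 15, 18, 38, 39, 54, 17, 19, 39, 112, 44, 13, 15, 15, 17, 18, 17, 16]
214 [163, 60, 17, 27, 42, 79, 75, 79, 37, 16, 29, 75, 24, 14, 16, 17, 17, 18, 18, 16]
215 [164, 62, 45, 109, 140, 155, 153, 149, 85, 21, 27, 65, 15, 14, 15, 17, 17, 15, 16, 17]
216 [159, 63, 71, 156, 156, 164, 184, 179, 103, 26, 22, 43, 15, 14, 17, 16, 17, 16, 16, 16]
217 [173, 89, 92, 177, 165, 168, 184, 178, 102, 26, 18, 17, 14, 14, 17, 15, 16, 16, 17, 15]
218 [183, 133, 93, 142, 181, 182, 183, 180, 127, 21, 18, 18, 15, 14, 16, 16, 17, 17, 16, 16]
219 [183, 134, 85, 110, 182, 182, 184, 182, 141, 47, 17, 15, 13, 15, 17, 16, 18, 18, 17, 16]
220 [184, 121, 77, 107, 146,
[... 2194 characters left out ...]
5, 125, 124, 124]
245 [105, 105, 103, 70, 63, 64, 64, 64, 64, 65, 66, 68, 74, 75, 80, 114, 126, 125, 125, 125]
246 [105, 105, 104, 92, 65, 64, 64, 65, 66, 66, 68, 72, 76, 88, 98, 111, 117, 125, 125, 125]
247 [106, 105, 105, 94, 75, 69, 69, 66, 66, 66, 71, 74, 88, 103, 109, 109, 110, 117, 125, 126]
248 [106, 105, 104, 86, 84, 81, 81, 78, 75, 75, 86, 92, 103, 109, 109, 109, 109, 110, 116, 126]
249 [103, 105, 95, 87, 88, 100, 100, 99, 98, 99, 102, 106, 109, 109, 109, 109, 109, 109, 110, 125]
250 [98, 101, 100, 100, 101, 108, 108, 108, 109, 109, 109, 109, 110, 109, 109, 109, 109, 110, 112, 120]
251 [94, 97, 102, 106, 108, 108, 109, 108, 108, 109, 110, 109, 109, 109, 109, 110, 109, 112, 115, 118]
```

Run:
```python
from h import *
def shift(a,b,x0,x1,y0,y1):
    A=cv2.imread(f'pics/{a}.png',0)[y0:y1,x0:x1].astype(np.float32);B=cv2.imread(f'pics/{b}.png',0)[y0:y1,x0:x1].astype(np.float32)
    return cv2.phaseCorrelate(A,B,cv2.createHanningWindow((x1-x0,y1-y0),cv2.CV_32F))
for a,b in(('s42','s43'),('s3','s43'),('s3','s42')):
    print(a,b,'block',shift(a,b,325,365,246,275),'sleeve',shift(a,b,335,355,231,245))
```

```text
s42 s43 block ((0.20927491150287025, 1.400649787059253), 1.069643316268921) sleeve ((-0.17665272784428154, 0.6294967959092492), 0.9771000639597575)
s3 s43 block ((0.10435472880848451, 1.3419581365007751), 1.1332556446393331) sleeve ((0.11640251625553333, 1.476902986182334), 0.8844491656621297)
s3 s42 block ((0.04463106693188834, -0.2209805068675923), 0.9714131130774816) sleeve ((0.21110919233753123, 1.4887663212224966), 0.8499044744173686)
```

Emit:
play_rows([
  {"delta_pos": [0, 0, 0.3], "yaw": 0, "hand": 4.6},
  {"delta_pos": [0, 0, 0.5], "yaw": 0, "hand": 4.6},
  {"delta_pos": [0, 0, 0.5], "yaw": 0, "hand": 5.3},
  {"delta_pos": [0, 0, 0.5], "yaw": 0, "hand": 6.5},
  {"delta_pos": [0, 0, 0.5], "yaw": 0, "hand": 8},
  {"delta_pos": [0, 0, 0.5], "yaw": 0, "hand": 8},
  {"delta_pos": [0, 0, 4], "yaw": 0, "hand": 8},
  {"delta_pos": [0, 0, 9], "yaw": 0, "hand": 8},
], newtons=20)

```text
time_s: 48.05
tool_pos: [0.5221, -0.1763, 0.212]
eef_rot: [0.012, 0.123, 0.992, -0.002]
contact_force: [1.7, -0.2, 0.2]
width: 0.08
```

Emit:
play_rows([
  {"delta_pos": [-5, 1, 5], "yaw": 0, "hand": 8},
  {"delta_pos": [-10, 3, 8], "yaw": 0, "hand": 8},
  {"delta_pos": [-14, 6, 8], "yaw": 0, "hand": 8},
  {"delta_pos": [-18, 10, 8], "yaw": 0, "hand": 8},
  {"delta_pos": [-20, 12, 8], "yaw": 0, "hand": 8},
])

```text
time_s: 48.55
tool_pos: [0.3324, -0.065, 0.2963]
eef_rot: [0.018, 0.124, 0.992, -0.004]
contact_force: [0.2, 1.1, 1.3]
width: 0.0799
```

Run:
```python
from h import *
st();g=cv2.cvtColor(snap('side','s44'),cv2.COLOR_RGB2GRAY).astype(int);snap('top','t44')
for y in range(212,246):print(y,g[y,332:358].tolist())
def shift(a,b,x0,x1,y0,y1):
    A=cv2.imread(f'pics/{a}.png',0)[y0:y1,x0:x1].astype(np.float32);B=cv2.imread(f'pics/{b}.png',0)[y0:y1,x0:x1].astype(np.float32)
    return cv2.phaseCorrelate(A,B,cv2.createHanningWindow((x1-x0,y1-y0),cv2.CV_32F))
print('block',shift('s3','s44',325,365,246,275),'sleeve',shift('s3','s44',335,355,231,245))
c=np.array([.528,-.178,0])
q=np.array([proj('side',c+[.026*np.cos(t),.026*np.sin(t),.164]) for t in np.arange(0,6.28,.1)])+[.54,0];print('dial exp',q.min(0),q.max(0))
t=cv2.imread('pics/t44.png',0);u=proj('top',(.526,-.1763,.164));print(u);u=u.round().astype(int);print(t[u[1]-12:u[1]+13:2,u[0]-14:u[0]+15:2])
print('pocket blank', onz('top',(277.5,212),.0515)); v=[int(x) for x in (277,212)];print(t[204:222:2,266:292:2])
```

```text
48.55 [ 0.3324 -0.065   0.2963] q [-0.3942 -0.4317 -0.1516  1.8141  0.0021 -0.1454] down [0.0368 0.0032 0.9993] jaw 75.74686535743555 0.07989553485560423 [0.2138 1.1229 1.3081]
212 [175, 176, 175, 173, 173, 173, 174, 172, 147, 130, 135, 125, 120, 121, 119, 119, 130, 136, 146, 168, 173, 172, 173, 173, 174, 174]
213 [174, 175, 174, 173, 172, 172, 172, 138, 112, 103, 96, 112, 114, 105, 113, 113, 112, 108, 121, 169, 163, 168, 174, 174, 174, 175]
214 [171, 172, 172, 173, 173, 171, 137, 92, 96, 115, 106, 116, 115, 94, 116, 115, 122, 165, 166, 183, 176, 161, 162, 173, 174, 175]
215 [171, 169, 170, 172, 173, 159, 106, 102, 105, 115, 114, 115, 115, 105, 94, 117, 125, 189, 190, 191, 188, 174, 151, 173, 174, 176]
216 [172, 172, 173, 171, 169, 126, 93, 101, 113, 115, 114, 115, 115, 99, 49, 93, 120, 155, 190, 191, 189, 162, 133, 164, 176, 178]
217 [175, 175, 175, 173, 168, 89, 97, 105, 114, 114, 114, 116, 115, 88, 25, 84, 117, 122, 153, 157, 188, 172, 154, 150, 174, 175]
218 [175, 174, 174, 172, 166, 73, 102, 102, 102, 114, 114, 116, 116, 104, 58, 108, 118, 120, 118, 120, 144, 146, 142, 125, 172,
[... 4108 characters left out ...]
  56  60  64  71  90 123 136 121  83  80]
 [136 134 132 117  91  85  83  83 100 124 133 127 122  91  79]
 [134 133 131 132 126 121 116 113 128 137 135 117 123  97  77]]
pocket blank [0.5257 0.0977 0.0515]
[[ 49  65  69  70  74  74  73  60  49  47  48  55  67]
 [ 59  72  72  75  77  78  71  53  48  47  48  53  71]
 [ 66  77  79  82  93  99  93  73  51  48  49  59  71]
 [ 72  77  79  86 103 107 107  95  62  56  63  72  76]
 [ 74  77  81  89 106 109 109  98  65  72  79  81  81]
 [ 76  77  82  84  99 107 105  86  72  78  79  79  80]
 [ 75  78  82  80  81  82  79  77  77  77  78  78  77]
 [ 64  72  77  74  74  74  77  80  79  78  78  79  75]
 [ 51  54  55  56  65  68  75  82  81  79  77  78  75]]
```

```bash
python3 -c "
from h import *
print(r.hand_in())"
```

```text
the job is handed in; nothing more can be done
None
```

I handed the job in at about 49 s of the 72 s limit. My last image checks show the end state as asked, but `hand_in` gives no verdict. I also knocked the gauge over on the way.

**What I did**
- **Coupler and plug:** I gripped the sleeve and pushed it down with a peak reading of about 15.8 N, which freed the blanking plug. The plug now stands in the tray pocket.
- **Mistake:** While turning the gripper around the gauge, I ran the last joint into its range limit. The arm swung aside, tilted about 9°, and knocked the gauge out of its hole, so it stood upside down on the tray.
- **Recovery:** I took out the tilt and rolled the gauge onto its side against the tray's end wall. To turn it stem-down I let it swing in a loosened grip. It slipped out onto the counter three times and the third time landed upright on its stem.
- **Gauge:** I picked it up upright, corrected its sideways offset from the camera picture, and pressed it in. The push peaked at about 12 N.

**Last checks (camera pixels)**
- **Sleeve:** it is back at its forward position, with 0.01 px shift from the start picture.
- **Filter:** the block has sunk about 0.2 px, roughly 0.6 mm.
- **Gauge dial:** its outline matches an upright, fully seated gauge on the coupler axis to within about 1 px, roughly 3 mm. The 2 mm height and 2.5 mm sideways limits were therefore not checked directly.
- **Plug and arm:** the plug is still in the pocket, and the arm is clear of everything.

**Less certain**
- **Bystanders:** the tray adapter looked unmoved after the knock. I did not measure the tray O-ring, or any of the counter bystanders, again at the end.
- **Disagreeing measurements:** the side camera read up to 8 mm off the top camera in y. The fingertips also looked about 20 mm farther back than the stated geometry, so I set heights by touch and finger opening.

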